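# Rewind the ratcheted sample carousel, reload it and put its drive in run

### The arm

A 6-joint arm with a two-finger parallel gripper is mounted at the origin on the work surface. World frame = base frame: x ahead of the robot, y to its left, z up, the work surface at z = 0. Lengths are in mm, angles in rad, forces in N, time in s.
With the tool pointing down it reaches from about 400 to 925 mm from the base axis. Payload 12.5 kg.
Tool frame: the origin (TCP) lies at the very end of the fingers, on their centre line; the grasp point (between the pads) lies 19 mm behind it; z points along the fingers, y is the line along which they close (so a half turn about z gives the same grasp; the last joint's range is limited). The gripper opens to 95 mm and grips with 3 to 60 N. Pads are 20 mm wide; open, the fingers measure 119 mm over their backs; the gripper's body (75 mm by 180 mm) begins 59 mm behind the grasp point.
Start: joints at [-1.437, 0.491, 1.559, -0, 1.092, -0.106], TCP at [148.465, -607.128, 214.661] pointing down, gripper open.
Joint ranges: [-3.1, 3.1], [-0.84, 2.19], [0.05, 2.79], [-1.13, 4.28], [0.06, 2.93], [-2.69, 2.69]. Speed limits (rad/s): [2.22, 2.22, 2.79, 3.14, 3.14, 3.14].

### API

Orientations are given as [roll, pitch, yaw] about the fixed x, y, z axes, in that order (R = Rz(yaw) Ry(pitch) Rx(roll)).
In Python, from cell import * gives the robot as it stands.
- The arm moves only by the tool jog_arm, never from a script. Its argument "targets" is a list of rows, each an object with "turn": the turn, a rotation vector about the world's x, y, z in degrees, a list of three; "slide": the shift along the world's x, y, z in mm, a list of three; "claw": the opening in per cent of the stroke, from 0 (shut) to 100 (fully open). In form: [{"turn": [wx, wy, wz], "slide": [x, y, z], "claw": claw}, ...]. A call has 1 to 5 rows; each row shifts and turns the commanded pose from where the row before left it; what a row does not reach is not made up. A row lasts 1/8 s, in which the tool goes at most 62.5 mm and 10.7 degrees, less where a joint would pass 70% of its speed; a pose out of reach is approached as far as the arm can. A call with a gripper value outside its range is refused whole. The fingers move at their own pace and stop on an object; the grip force is fixed at half the most. Time passes only in rows, so rows that do not move let the fingers close. It gives the time, the measured TCP pose, the force, the opening and the grip force at its end, in the units of the state.
- state(): the state, without advancing time (a new reading comes with each control period).
- read_camera(name): name is "scene" or "top"; returns a dict with "frame" (384x512x3 uint8, blue, green, red), "mtx" (3x3 intrinsics, pixels), "R" (3x3) and "t" (3): a world point X has camera coordinates R X + t. Camera axes: x right, y down, z forward; pixel columns grow to the right and rows downward; lengths in mm; the calibration is good to about 2 mm. A picture is of the moment at which its call begins. There is no depth.
- job_done(): hands the job in; it is judged then, once.
Trained networks look in the newest picture that a camera, given by its name, has taken for a name from the list of things; names that differ only in an ending like _2 or _b are one class to them, and where a whole thing is asked for, a point or a joint stands for the part that bears it (a point fixed in the world has none). Each returns a list of dicts, best first, with "conf" (0 to 1); they miss things now and then, are a little off and sometimes report something else, mostly with a low value. They report only what shows in the picture. A call takes as long as a camera call. They do not tell look-alikes from the thing itself.
- look_for(query, camera): "xy" ([column, row] in pixels, amid what is visible of it).
The state is a dict: "t": time; "joints": joint angles; "qvel": joint speeds; "tau": joint torques, N m; "eef_pos": TCP position; "tcp_rot": TCP orientation; "ft_force": force on the tool from outside, world axes, zero at the start; "moment": the same for the moment, N m; "opening": opening from 0.0 (shut) to 1.0 (fully open); "grip_force": force on a finger pad.
Only numpy, scipy, OpenCV 4.12 (cv2) and the standard library are available. Lean on these libraries where they do the work, as an engineer would, in place of code of your own. Each camera call takes 0.05 s, during which the arm holds its last target. There are 200 camera calls.

### The job

Reload the sample carousel for its next run: tip its holding pawl right back out of the ratchet teeth so that it stays up, turn the turntable backwards (counter-clockwise seen from above) all the way to its start stop, and tip the pawl down into the teeth again. Then stand every jar from the compartmented bin upright in a bay of the turntable, one jar to a bay, and only when all are in, move the selector stick through its H-shaped gate out of the rear left slot, across neutral and fully forward in the right-hand slot (as seen from the robot). Leave the bottle, the mug-shaped pot and the balance with its beaker undisturbed.

Things in the scene. Friction and masses are not known exactly. Their poses are not given: they have to be found in the camera images.
- carousel: fixed base of the carousel, grey. Origin: on the table, on the vertical axis of the turntable. With its yaw 0 the pawl stands on its +y side. On it a steel ratchet wheel (310 mm diameter, top at 46 mm above the table) with 20 saw teeth 12 mm high (tops at 58 mm) round its upper rim, and inside these a white turntable plate (269 mm diameter, top at 50 mm)
- turntable (a joint): angle of the turntable in rad: 0 at its start stop, growing as it turns clockwise seen from above (up to 2.5). It starts above 1. Friction 0.25 N m holds it where it is left. With the pawl down it turns clockwise (the pawl clicks over the teeth) but is blocked counter-clockwise within one tooth (0.31 rad); with the pawl up it turns both ways
- post_top (a point): top centre, 125 mm above the table, of the steel turning post (22 mm diameter, 75 mm tall, upper end black) that stands on the turntable 90 mm from its axis; push or grip it to turn the table. With the carousel's yaw 0 and the turntable at 0 the post lies at -15 degrees from +x as seen from the axis
- pawl (a joint): angle of the pawl in rad: 0 down in the teeth (more, up to 0.15, while it rests on a tooth's slope or tip), 2.2 tipped right back against its stop. It swings about a horizontal hinge along the carousel's y axis; past about 1.75 its weight carries it to the stop where it stays, short of that it falls back down
- pawl_ball (a point): centre of the black ball (28 mm diameter) on the end of the pawl's hand lever (rod 10 mm thick). In the carousel's frame it lies, from pawl_hinge, at x = 0.08 cos(0.087 + pawl), y = 0, z = 0.08 sin(0.087 + pawl) m. Grip it from above, fingers closing along the carousel's y axis, opened to 50 mm (the toothed arm lies 55 mm nearer to the turntable's axis), and lead it along its arc (about 1 N)
- pawl_hinge (a point): point on the pawl's hinge axis in the plane of the ball's arc, 92 mm above the table; at x = -85, y = +200 mm in the carousel's frame
- gate: fixed selector box, 110 x 120 mm, its gate plate's top at 93 mm above the table. Origin: centre of its underside on the table. Its x axis points forward (away from the robot), its y axis to the left. H-shaped slot: two lanes along x, 20 mm left and right of the centre, joined by the neutral slot at x = 0; all 18 mm wide, lanes from x = -28 to +28 mm; the stick is 12 mm thick
- shift_fa (a joint): fore-and-aft tilt of the stick in rad, positive forward (+x of the gate), 0 neutral; the slot ends stop it at about +-0.33. Starts backward (about -0.3 to -0.2), in the left lane. 0.08 N m friction, no spring: it stays where it is left
- shift_lr (a joint): sideways tilt of the stick in rad, positive to the left (+y of the gate); left lane about +0.3, right lane about -0.3 (play 0.05). 0.08 N m friction, no spring
- shift_knob (a point): centre of the black ball knob (36 mm diameter) of the stick. The stick pivots at (0, 0, 20 mm) in the gate's frame, the knob is 125 mm from there: x = 0.125 cos(lr) sin(fa), y = 0.125 sin(lr), z = 0.02 + 0.125 cos(lr) cos(fa)
- bin: grey plastic bin, 172 x 172 mm, 26 mm high, walls 5 mm, with one divider each way: four square compartments with centres at x, y = +-42 mm, inner floor 5 mm above the table. Origin: centre of its underside. Fixed
- jar1: amber jar with white screw cap, a squat cylinder 55 mm in diameter and 52 mm tall, about 140 g; origin: centre of its underside, z up along its axis. Starts upright in a compartment of the bin; two to four of the four jars are there
- jar2: amber jar with white screw cap, a squat cylinder 55 mm in diameter and 52 mm tall, about 140 g; origin: centre of its underside, z up along its axis. Starts upright in a compartment of the bin; two to four of the four jars are there
- jar3: amber jar with white screw cap, a squat cylinder 55 mm in diameter and 52 mm tall, about 140 g; origin: centre of its underside, z up along its axis. Starts upright in a compartment of the bin; two to four of the four jars are there
- jar4: amber jar with white screw cap, a squat cylinder 55 mm in diameter and 52 mm tall, about 140 g; origin: centre of its underside, z up along its axis. Starts upright in a compartment of the bin; two to four of the four jars are there
- bay1 (a point): centre of the floor of a bay on the turntable: square, 66 mm wide inside, rim 10 mm high and 4 mm thick, floor 50 mm above the table, centre 92 mm from the axis; the four bays and the turning post are spaced by 72 degrees. Turns with the turntable
- bay2 (a point): centre of the floor of a bay on the turntable: square, 66 mm wide inside, rim 10 mm high and 4 mm thick, floor 50 mm above the table, centre 92 mm from the axis; the four bays and the turning post are spaced by 72 degrees. Turns with the turntable
- bay3 (a point): centre of the floor of a bay on the turntable: square, 66 mm wide inside, rim 10 mm high and 4 mm thick, floor 50 mm above the table, centre 92 mm from the axis; the four bays and the turning post are spaced by 72 degrees. Turns with the turntable
- bay4 (a point): centre of the floor of a bay on the turntable: square, 66 mm wide inside, rim 10 mm high and 4 mm thick, floor 50 mm above the table, centre 92 mm from the axis; the four bays and the turning post are spaced by 72 degrees. Turns with the turntable
- bottle: bystander: amber bottle, 70 mm in diameter, 150 mm tall; origin: centre of its underside
- pot: bystander: white pot with a mug handle, 90 mm in diameter and height; origin: centre of its underside
- balance: bystander: white laboratory balance, 200 x 240 x 60 mm, fixed; origin: centre of its underside
- beaker: bystander: glass beaker with handle, 70 mm in diameter, 90 mm tall, on the balance's pan; origin: centre of its underside
Mind the look-alikes: they are no part of the job. Leave any purple look-alike of the gate alone. What is shaped like the jar3 but green is not meant.

How it is judged:
By the outcome, as a careful person would: the job done as asked, in the order asked, and still so for the second after the job is handed in, with the robot touching nothing.
Of jar1, jar2, jar3, jar4 only 2 to 4 are there at a start; the rules pass over those that are not, and their reading is None.
At some moment in a run one of jar1, jar2, jar3, jar4 may be knocked a few centimetres aside while the robot is not near it.
It also fails if it takes over 210 s, if anything falls off the work surface, if the arm or the gripper's body presses on something with over 40 N, if the wrist force passes 120 N, or if a joint passes its speed limit or range.

## Working session

There is one attempt and no reset: what is moved stays moved. The work goes in short steps, Python scripts to look and compute and a tool call to move; the robot and the scene stay as the last step left them, time stands still between calls to the robot, and variables do not carry over. Pictures are saved under pics/ and viewed, at most 14 in all, crops included, and the job is handed in when it is done.

Besides the shell and the picture viewer there is one more tool, called after "Emit:" as name([rows], argument=value, ...), one row to a line, values as JSON. jog_arm: Moves the arm, as the interface text tells. Its arguments: {"type":"object","properties":{"targets":{"type":"array","items":{"type":"object","properties":{"turn":{"type":"array","items":{"type":"number"}},"slide":{"type":"array","items":{"type":"number"}},"claw":{"type":"number"}}}}},"required":["targets"]}

```bash
ls; mkdir -p pics
cat > h.py <<'E'
from cell import *
import numpy as np, cv2
def snap(name,fn=None):
    c=read_camera(name)
    if fn: cv2.imwrite('pics/'+fn,c['frame'])
    return c
def ground(c,uv,z):
    K,R,t=[np.array(c[k],float) for k in('mtx','R','t')]
    t=t.ravel()
    d=R.T@np.linalg.inv(K)@np.array([uv[0],uv[1],1.]); o=-R.T@t
    return o+d*(z-o[2])/d[2]
def proj(c,X):
    K,R,t=[np.array(c[k],float) for k in('mtx','R','t')]
    p=K@(R@np.array(X,float)+t.ravel()); return p[:2]/p[2]
E
python3 - <<'E'
from h import *
for n in('top','scene'):
    c=snap(n,n+'0.png')
    print(n,-np.array(c['R']).T@np.array(c['t']).ravel(), np.array(c['mtx'])[0,0])
    for q,z in [('carousel',0),('post_top',125),('pawl_ball',99),('pawl_hinge',92),('gate',93),('shift_knob',140),('bin',26),('jar1',57),('bay1',50),('bottle',75),('pot',90),('balance',60),('beaker',100)]:
        for d in look_for(q,n)[:6]:
            print(q,np.round(d['conf'],2),np.round(d['xy']),np.round(ground(c,d['xy'],z)))
print(state())
E
```

```text
pics
top [ 486.6636195   -31.49075364 1348.95370452] 412.33330889403805
carousel 0.78 [203. 195.] [555. 152.   0.]
post_top 0.91 [208. 187.] [571. 119. 125.]
post_top 0.63 [368. 210.] [ 493. -352.  125.]
pawl_ball 0.72 [205. 187.] [573. 133.  99.]
pawl_ball 0.7 [139. 201.] [534. 332.  99.]
pawl_hinge 0.72 [198. 192.] [557. 155.  92.]
pawl_hinge 0.42 [207. 186.] [576. 128.  92.]
pawl_hinge 0.36 [314. 132.] [ 737. -206.   92.]
gate 0.81 [332. 268.] [ 321. -246.   93.]
gate 0.7 [297. 198.] [ 532. -148.   93.]
gate 0.17 [349. 202.] [ 517. -306.   93.]
shift_knob 0.7 [339. 270.] [ 321. -258.  140.]
bin 0.97 [348. 200.] [ 527. -317.   26.]
jar1 0.68 [363. 185.] [ 573. -358.   57.]
jar1 0.58 [369. 209.] [ 496. -375.   57.]
jar1 0.58 [382. 248.] [ 373. -410.   57.]
jar1 0.56 [336. 187.] [ 568. -273.   57.]
jar1 0.49 [340. 215.] [ 480. -282.   57.]
jar1 0.43 [283. 210.] [ 500. -106.   57.]
bay1 0.68 [205. 186.] [578. 139.  50.]
bay1 0.56 [142. 203.] [530. 338.  50.]
bottle 0.89 [257. 121.] [778. -29.  75.]
pot 0.73 [216. 114.] [797.  95.  90.]
pot 0.55 [366. 213.] [ 485. -356.   90.]
balance 
[... 1344 characters left out ...]
[262. 256.] [ 747. -218.  100.]
{'t': 1.4, 'joints': array([-1.43661171e+00,  4.90895964e-01,  1.55889914e+00,  1.69187281e-05,
        1.09173322e+00, -1.05580832e-01]), 'qvel': array([ 0.00066347, -0.00048609, -0.00152373,  0.00091179,  0.0008078 ,
        0.0007248 ]), 'tau': array([ 1.56641629e-03, -6.12463546e+01, -2.58432055e+01,  6.93529635e-02,
        4.46115935e-02,  2.75529445e-06]), 'eef_pos': array([ 148.4606856 , -607.12104592,  214.66374664]), 'tcp_rot': array([ 3.14152711e+00, -8.15242198e-06,  2.39757654e-01]), 'ft_force': array([-0.21892123,  0.72218353, -0.0889505 ]), 'moment': array([ 0.02446489, -0.0035987 , -0.01037542]), 'grip_force': 0.0, 'opening': 1.000802727120885}
```

Run:
```python
import cv2
a=cv2.imread('pics/top0.png');cv2.imwrite('pics/top0c.png',cv2.resize(a[80:300,100:400],(800,587),interpolation=cv2.INTER_CUBIC))
a=cv2.imread('pics/scene0.png');cv2.imwrite('pics/scene0c.png',cv2.resize(a[130:330,110:380],(800,593),interpolation=cv2.INTER_CUBIC))
```

```text
(no output)
```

View pics/top0c.png

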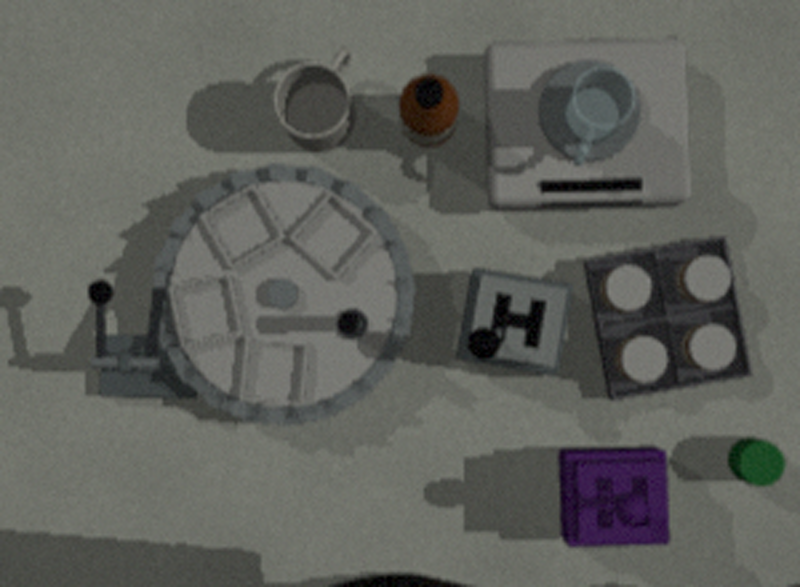

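View pics/scene0c.png

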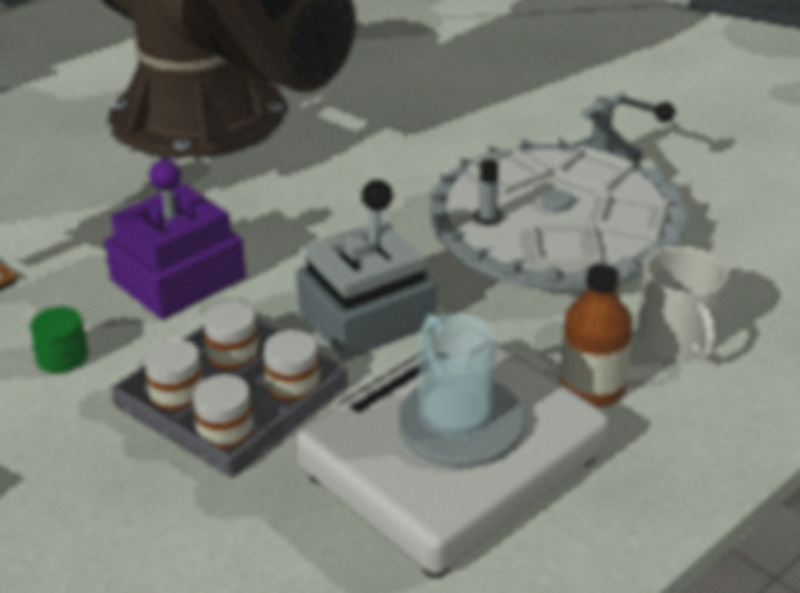

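Top view (full-image pixels): the carousel centre is at about (207,190), the post top at (232,201) and the pawl ball at (137,190). The grey gate is at (294,199) with its knob at (282,208). The bin's four jars are at (335,188), (364,184), (341,214) and (367,210). The look-alikes are the purple gate at (331,266) and the green jar at (384,253), and I exclude both. The pot is at (217,118), the bottle at (260,119) and the balance at (320,127).

```bash
cat >> h.py <<'E'
def blob(c,uv,r=9,thr=45,mode='dark'):
    f=c['frame'].astype(int); u,v=map(int,np.round(uv)); 
    w=f[v-r:v+r+1,u-r:u+r+1]
    m=(w.max(2)<thr) if mode=='dark' else (w.min(2)>thr)
    n,l,s,ce=cv2.connectedComponentsWithStats(m.astype(np.uint8))
    if n<2: return None,0
    k=1+np.argmax(s[1:,4]); return ce[k]+[u-r,v-r],s[k,4]
def tri(cs,uvs):
    A=[];b=[]
    for c,uv in zip(cs,uvs):
        K,R,t=[np.array(c[k],float) for k in('mtx','R','t')];t=t.ravel()
        d=R.T@np.linalg.inv(K)@np.array([uv[0],uv[1],1.]);d/=np.linalg.norm(d);o=-R.T@t
        P=np.eye(3)-np.outer(d,d);A.append(P);b.append(P@o)
    return np.linalg.solve(sum(A),sum(b))
E
python3 - <<'E'
from h import *
T=snap('top');S=snap('scene')
print('frame diff ok')
for n,a,b in [('ball',(137.5,190),(334,168)),('post',(232,201.5),(275,188)),('knob',(282,208.5),(237,195.5))]:
    p,ka=blob(T,a);q,kb=blob(S,b); print(n,p,ka,q,kb, tri([T,S],[p,q]) if ka and kb else '')
    z={'ball':99,'post':125,'knob':140}[n]
    print('  top',ground(T,p,z) if ka else '', 'scene', ground(S,q,z) if kb else '')
for uv in[(335.5,188),(364.4,184),(341.5,214),(366.6,210)]:
    p,k=blob(T,uv,7,150,'l');print('jar',p,k,ground(T,p,57) if k else T['frame'][int(uv[1]),int(uv[0])])
# wheel: edges in crop
for uv in[(158.9,190),(254.9,190),(207,141.9),(207,238.2)]: print('wheel',ground(T,uv,55))
# gate plate corners crop
for uv in [(474,270),(571,285),(557,365),(461,352)]: print('gate',ground(T,(100+uv[0]/2.667,80+uv[1]/2.667),80))
for uv in [(583,262),(724,238),(749,374),(613,398)]: print('bin',ground(T,(100+uv[0]/2.667,80+uv[1]/2.667),26))
E
```

```text
frame diff ok
ball [137.20547945 190.90410959] 73 [333.58823529 167.35294118] 17 [565.28051978 338.10139131 102.62979903]
  top [564.96671595 338.63243466  99.        ] scene [561.74542989 344.36648466  99.        ]
post [231.37333333 200.98666667] 75 [274.56521739 187.39130435] 23 [528.74629574  52.5413941  116.29265359]
  top [527.57215495  51.0277283  125.        ] scene [539.37578733  43.28408939 125.        ]
knob [282.4619883  207.70175439] 171 [236.78947368 195.50877193] 57 [504.81239419 -98.92051839 138.09977376]
  top [504.33279897 -99.32491653 140.        ] scene [ 507.56204197 -100.36552182  140.        ]
jar None 0 [113 117 116]
jar None 0 [112 118 118]
jar None 0 [115 120 118]
jar None 0 [112 114 115]
wheel [569.16536119 283.28359746  55.        ]
wheel [562.94000333 -18.80479644  55.        ]
wheel [718.55212954 129.74575057  55.        ]
wheel [415.13914908 133.90618526  55.        ]
gate [587.09385579 -90.01645269  80.        ]
gate [ 567.39404163 -201.65900595   80.        ]
gate [ 475.4731878 -182.9981177   80.       ]
gate [492.66387262 -72.86519489  80.        ]
bin [ 598.31939087 -224.13131457   26.        ]
bin [ 623.83688722 -394.94066789   26.        ]
bin [ 459.56933456 -419.08921916   26.        ]
bin [ 434.1922259  -255.40508293   26.        ]
```

Emit:
jog_arm([
  {"slide": [44, 38, 11], "turn": [0, 0, -6.9], "claw": 53},
  {"slide": [44, 38, 11], "turn": [0, 0, -6.8], "claw": 53},
  {"slide": [44, 38, 11], "claw": 53},
  {"slide": [44, 38, 11], "claw": 53},
  {"slide": [44, 38, 11], "claw": 53},
])

```text
validation failed for argument at $.ta...
```

Emit:
jog_arm([
  {"slide": [44, 38, 11], "claw": 53},
  {"slide": [44, 38, 11], "claw": 53},
  {"slide": [44, 38, 11], "claw": 53},
  {"slide": [6, 58, 0], "claw": 53},
  {"slide": [6, 58, 0], "claw": 53},
])

```text
validation failed for argument at $.ta...
```

Run:
```python
from h import *
T=cv2.imread('pics/top0.png');c=read_camera('top');c['frame']=T
S=cv2.imread('pics/scene0.png')
# jars caps
for uv in[(335.5,188),(364.4,184),(341.5,214),(366.6,210)]:
    p,k=blob(c,uv,12,100,'l');print('jar',p,k,ground(c,p,57))
# rectified top view at z=55 around carousel, 2px/mm scaled
H=[]
pts=np.float32([[420,-20],[720,-20],[720,360],[420,360]])
src=np.float32([proj(c,(x,y,55)) for x,y in pts])
# out: col=(380-y)*2, row=(740-x)*2 *0.9
k=1.9
dst=np.float32([[(380-y)*k,(735-x)*k] for x,y in pts])
M=cv2.getPerspectiveTransform(src,dst)
o=cv2.warpPerspective(T,M,(790,600),flags=cv2.INTER_CUBIC)
o=cv2.convertScaleAbs(o,alpha=1.6)
cv2.circle(o,(int((380-133)*k),int((735-567)*k)),int(155*k),(0,0,255),1)
cv2.circle(o,(int((380-133)*k),int((735-567)*k)),2,(0,0,255),-1)
cv2.imwrite('pics/rect.png',o)
```

```text
jar [335.43137255 187.29411765] 204 [ 566.11793762 -271.56475068   57.        ]
jar [365.165 183.885] 200 [ 574.90725232 -365.06263988   57.        ]
jar [341.31683168 214.08415842] 202 [ 481.86469411 -287.37852807   57.        ]
jar [366.97073171 209.61463415] 205 [ 494.18490713 -367.92514855   57.        ]
```

View pics/rect.png

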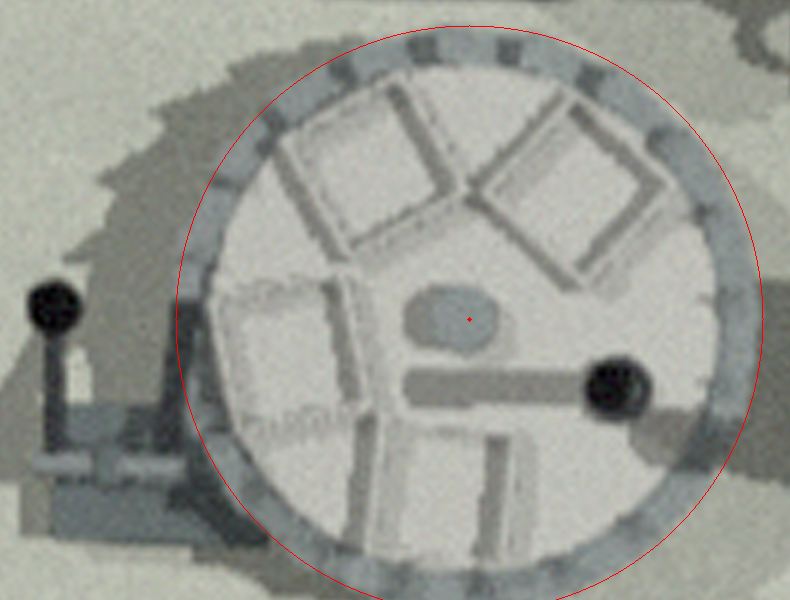

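The rectified view shows the ball at about (54,307) → world (570,338), and the hinge bar at row 462 → x≈491. The plate centre is at (465,319) → (567,134.5), so the carousel yaw is about -1°. The move was refused because its rows had missing fields.

Emit:
jog_arm([
  {"slide": [44, 38, 11], "turn": [0, 0, -6.9], "claw": 53},
  {"slide": [44, 38, 11], "turn": [0, 0, -6.8], "claw": 53},
  {"slide": [44, 38, 11], "turn": [0, 0, 0], "claw": 53},
  {"slide": [44, 38, 11], "turn": [0, 0, 0], "claw": 53},
  {"slide": [44, 38, 11], "turn": [0, 0, 0], "claw": 53},
])

```text
t: 2.17
eef_pos: [369.7, -415.8, 270.2]
tcp_rot: [3.141, -0.0, 0.001]
ft_force: [0.5, -0.7, -0.0]
opening: 0.556
grip_force: 0.0
```

Emit:
jog_arm([
  {"slide": [44, 38, 11], "turn": [0, 0, 0], "claw": 53},
  {"slide": [44, 38, 11], "turn": [0, 0, 0], "claw": 53},
  {"slide": [44, 38, 11], "turn": [0, 0, 0], "claw": 53},
  {"slide": [6, 58, 0], "turn": [0, 0, 0], "claw": 53},
  {"slide": [6, 58, 0], "turn": [0, 0, 0], "claw": 53},
])

```text
t: 2.8
eef_pos: [512.7, -185.3, 302.5]
tcp_rot: [-3.142, 0.0, 0.001]
ft_force: [0.4, 0.5, 0.2]
opening: 0.534
grip_force: 0.0
```

Emit:
jog_arm([
  {"slide": [6, 58, 0], "turn": [0, 0, 0], "claw": 53},
  {"slide": [6, 58, 0], "turn": [0, 0, 0], "claw": 53},
  {"slide": [6, 58, 0], "turn": [0, 0, 0], "claw": 53},
  {"slide": [6, 58, 0], "turn": [0, 0, 0], "claw": 53},
  {"slide": [6, 58, 0], "turn": [0, 0, 0], "claw": 53},
])

```text
t: 3.42
eef_pos: [542.4, 104.8, 302.9]
tcp_rot: [3.141, -0.0, 0.001]
ft_force: [1.0, -0.1, 0.3]
opening: 0.527
grip_force: 0.0
```

Emit:
jog_arm([
  {"slide": [6.6, 58.4, -10], "turn": [0, 0, 0], "claw": 53},
  {"slide": [6.6, 58.4, -10], "turn": [0, 0, 0], "claw": 53},
  {"slide": [6.6, 58.4, -10], "turn": [0, 0, 0], "claw": 53},
  {"slide": [6.6, 58.4, -10], "turn": [0, 0, 0], "claw": 53},
  {"slide": [0, 0, -55], "turn": [0, 0, 0], "claw": 53},
])

```text
t: 4.05
eef_pos: [569.7, 340.8, 208.9]
tcp_rot: [-3.139, -0.006, 0.005]
ft_force: [-0.0, 0.2, -1.5]
opening: 0.526
grip_force: 0.0
```

Emit:
jog_arm([
  {"slide": [0, 0, -55], "turn": [0, 0, 0], "claw": 53},
  {"slide": [0, 0, -25], "turn": [0, 0, 0], "claw": 53},
])

```text
t: 4.3
eef_pos: [567.7, 336.2, 124.4]
tcp_rot: [3.14, 0.004, 0.001]
ft_force: [0.4, 1.2, 0.3]
opening: 0.53
grip_force: 0.0
```

Run:
```python
from h import *
S=snap('scene')['frame'];T=snap('top')['frame']
a=cv2.resize(S[100:220,240:400],(800,600),interpolation=cv2.INTER_CUBIC)
cv2.imwrite('pics/s1.png',cv2.convertScaleAbs(a,alpha=1.5))
```

```text
(no output)
```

View pics/s1.png

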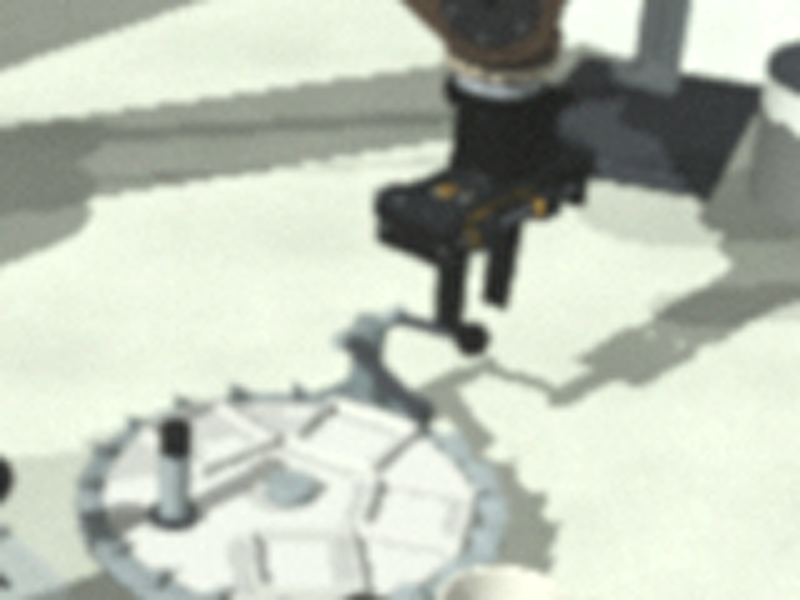

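The crop shows the ball at (470,338), full-image (334,167.6), and the open fingers straddling it from above with tips at (450,322) and (497,303). I check that against my estimate.

Run:
```python
from h import *
S=snap('scene')
p,k=blob(S,(334,168),5,50);print(p,k)
for X in[(569,338.5,99),(569,338.5,102),(572,338.5,99),(566,338.5,99),(569,343,99)]:print(X,proj(S,X))
print(state()['eef_pos'])
```

```text
[332.40625 166.125  ] 32
(569, 338.5, 99) [334.13990131 168.52930385]
(569, 338.5, 102) [334.21559782 167.84126839]
(572, 338.5, 99) [334.76385357 168.80775865]
(566, 338.5, 99) [333.51729901 168.25145149]
(569, 343, 99) [334.86970094 168.1392807 ]
[568.58505677 336.3341365  126.86040395]
```

Emit:
jog_arm([
  {"slide": [0, 0, -25], "turn": [0, 0, 0], "claw": 53},
  {"slide": [0, 0, -20], "turn": [0, 0, 0], "claw": 53},
  {"slide": [0, 0, 0], "turn": [0, 0, 0], "claw": 53},
])

```text
t: 4.82
eef_pos: [569.0, 336.5, 83.2]
tcp_rot: [3.142, 0.0, 0.001]
ft_force: [0.4, -0.5, -0.1]
opening: 0.53
grip_force: 0.0
```

Emit:
jog_arm([
  {"slide": [0, 0, 0], "turn": [0, 0, 0], "claw": 20},
  {"slide": [0, 0, 0], "turn": [0, 0, 0], "claw": 20},
  {"slide": [0, 0, 0], "turn": [0, 0, 0], "claw": 20},
  {"slide": [0, 0, 0], "turn": [0, 0, 0], "claw": 20},
])

```text
t: 5.32
eef_pos: [569.3, 337.5, 83.6]
tcp_rot: [-3.14, -0.002, 0.001]
ft_force: [0.1, 4.5, 1.8]
opening: 0.275
grip_force: 30.0
```

Emit:
jog_arm([
  {"slide": [-4.5, 0, 18.6], "turn": [0, 0, 0], "claw": 20},
  {"slide": [-8.9, 0, 17], "turn": [0, 0, 0], "claw": 20},
  {"slide": [-12.6, 0, 14.4], "turn": [0, 0, 0], "claw": 20},
])

```text
t: 5.7
eef_pos: [542.6, 338.4, 133.4]
tcp_rot: [-3.138, -0.001, 0.0]
ft_force: [-3.0, 15.8, -6.4]
opening: 0.281
grip_force: 30.0
```

Emit:
jog_arm([
  {"slide": [-15.7, 0, 11], "turn": [0, 0, 0], "claw": 20},
  {"slide": [-17.8, 0, 6.9], "turn": [0, 0, 0], "claw": 20},
  {"slide": [-19, 0, 2.5], "turn": [0, 0, 0], "claw": 20},
])

```text
t: 6.08
eef_pos: [491.3, 340.3, 154.7]
tcp_rot: [-3.134, -0.006, 0.0]
ft_force: [3.4, 27.5, -6.4]
opening: 0.275
grip_force: 30.0
```

Emit:
jog_arm([
  {"slide": [-19.1, 0, -2.1], "turn": [0, 0, 0], "claw": 20},
  {"slide": [-17.9, 0, -6.5], "turn": [0, 0, 0], "claw": 20},
  {"slide": [-13.5, 0, -8.6], "turn": [0, 0, 0], "claw": 20},
  {"slide": [0, 0, 0], "turn": [0, 0, 0], "claw": 20},
])

```text
t: 6.58
eef_pos: [441.0, 342.4, 138.3]
tcp_rot: [-3.13, -0.008, 0.001]
ft_force: [-2.7, 36.5, 7.0]
opening: 0.283
grip_force: 30.0
```

Emit:
jog_arm([
  {"slide": [0, 2, 0], "turn": [0, 0, 0], "claw": 55},
  {"slide": [0, 0, 0], "turn": [0, 0, 0], "claw": 55},
  {"slide": [0, 0, 0], "turn": [0, 0, 0], "claw": 55},
  {"slide": [0, 0, 50], "turn": [0, 0, 0], "claw": 55},
  {"slide": [0, 0, 55], "turn": [0, 0, 0], "claw": 55},
])

```text
t: 7.2
eef_pos: [439.7, 337.8, 241.6]
tcp_rot: [3.14, 0.002, 0.0]
ft_force: [0.8, 0.1, 0.5]
opening: 0.549
grip_force: 0.0
```

Emit:
jog_arm([
  {"slide": [20, -60, 0], "turn": [0, 0, 0], "claw": 50},
  {"slide": [20, -58, 0], "turn": [0, 0, 0], "claw": 50},
  {"slide": [20, -58, 0], "turn": [0, 0, 0], "claw": 50},
  {"slide": [20, -58, 0], "turn": [0, 0, 0], "claw": 50},
  {"slide": [7, -57, 0], "turn": [0, 0, 0], "claw": 50},
])

```text
t: 7.82
eef_pos: [527.1, 45.7, 240.8]
tcp_rot: [3.141, -0.0, -0.0]
ft_force: [0.6, 0.2, -0.3]
opening: 0.502
grip_force: 0.0
```

Run:
```python
from h import *
S=snap('scene')
print(state()['eef_pos'])
a=cv2.resize(S['frame'][100:220,240:400],(800,600),interpolation=cv2.INTER_CUBIC)
cv2.imwrite('pics/s2.png',cv2.convertScaleAbs(a,alpha=1.5))
for p in(2.2,0): print(proj(S,(489+80*np.cos(.087+p),340,92+80*np.sin(.087+p))))
print(blob(S,(275,187.5),5,50))
for X in [(527.5,51,125),(527.5,51,115)]:print(proj(S,X))
```

```text
[527.50819583  40.60684469 240.65343084]
[308.98410855 144.63824146]
[334.31934851 168.38230711]
(array([274.56521739, 187.39130435]), np.int32(23))
[273.68625252 185.28620207]
[273.62112864 187.75211576]
```

View pics/s2.png

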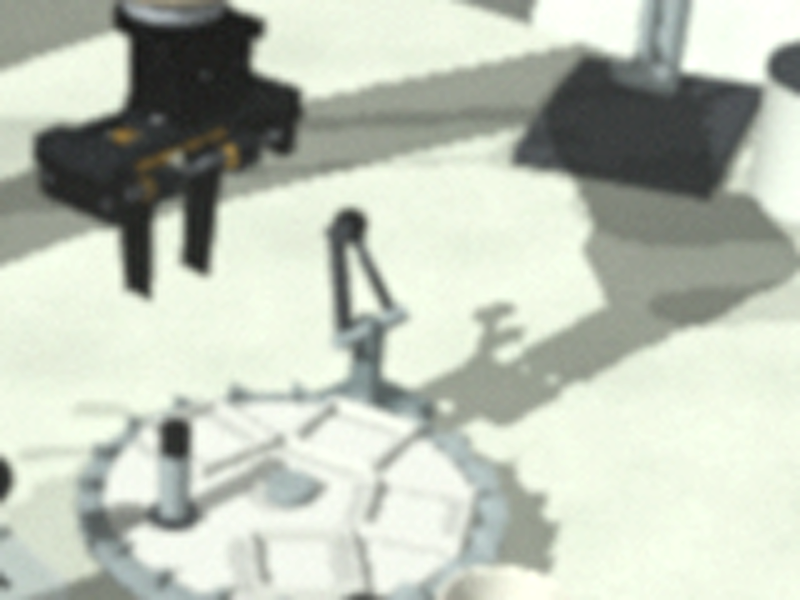

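The ball is at (348,225) in the crop, full-image (309.6,145), which matches a pawl angle of 2.2, so the pawl is tipped back. The post top at (175,435) has not moved.

Emit:
jog_arm([
  {"slide": [1, 4, -50], "turn": [0, 0, 0], "claw": 50},
  {"slide": [0, 0, -50], "turn": [0, 0, 0], "claw": 50},
  {"slide": [0, 0, -40], "turn": [0, 0, 0], "claw": 50},
  {"slide": [0, 0, -12], "turn": [0, 0, 0], "claw": 50},
  {"slide": [0, 0, 0], "turn": [0, 0, 0], "claw": 50},
])

```text
t: 8.5
eef_pos: [527.7, 52.0, 89.0]
tcp_rot: [3.141, 0.001, 0.0]
ft_force: [-0.3, 0.7, -0.2]
opening: 0.495
grip_force: 0.0
```

Emit:
jog_arm([
  {"slide": [0, 0, 0], "turn": [0, 0, 0], "claw": 10},
  {"slide": [0, 0, 0], "turn": [0, 0, 0], "claw": 10},
  {"slide": [0, 0, 0], "turn": [0, 0, 0], "claw": 10},
  {"slide": [0, 0, 0], "turn": [0, 0, 0], "claw": 10},
])

```text
t: 9.0
eef_pos: [530.0, 54.5, 89.9]
tcp_rot: [-3.139, -0.006, -0.001]
ft_force: [9.7, 22.7, -3.0]
opening: 0.228
grip_force: 30.0
```

Run:
```python
import numpy as np
a=np.radians(-114.7+8.1*np.arange(13));p=90*np.c_[np.cos(a),np.sin(a)]
print(np.round(np.diff(p,axis=0),1).tolist())
```

```text
[[11.9, -4.5], [12.4, -2.8], [12.7, -1.0], [12.7, 0.8], [12.4, 2.6], [12.0, 4.3], [11.2, 6.0], [10.3, 7.5], [9.1, 8.9], [7.8, 10.1], [6.3, 11.0], [4.7, 11.8]]
```

Emit:
jog_arm([
  {"slide": [2, 3, 0], "turn": [0, 0, 0], "claw": 10},
  {"slide": [11.9, -4.5, 0], "turn": [0, 0, 8.1], "claw": 10},
  {"slide": [12.4, -2.8, 0], "turn": [0, 0, 8.1], "claw": 10},
  {"slide": [12.7, -1, 0], "turn": [0, 0, 8.1], "claw": 10},
  {"slide": [12.7, 0.8, 0], "turn": [0, 0, 8.1], "claw": 10},
])

```text
t: 9.62
eef_pos: [579.6, 47.8, 89.9]
tcp_rot: [-3.142, -0.0, 0.57]
ft_force: [-4.4, 5.9, 7.2]
opening: 0.224
grip_force: 30.0
```

Emit:
jog_arm([
  {"slide": [12.4, 2.6, 0], "turn": [0, 0, 8.1], "claw": 10},
  {"slide": [12, 4.3, 0], "turn": [0, 0, 8.1], "claw": 10},
  {"slide": [11.2, 6, 0], "turn": [0, 0, 8.1], "claw": 10},
])

```text
t: 10.0
eef_pos: [615.1, 60.8, 89.9]
tcp_rot: [-3.142, -0.0, 0.995]
ft_force: [-4.5, 3.1, 7.3]
opening: 0.226
grip_force: 30.0
```

Emit:
jog_arm([
  {"slide": [10.3, 7.5, 0], "turn": [0, 0, 8.1], "claw": 10},
  {"slide": [9.1, 8.9, 0], "turn": [0, 0, 8.1], "claw": 10},
])

```text
t: 10.25
eef_pos: [634.4, 77.3, 89.9]
tcp_rot: [3.142, -0.0, 1.277]
ft_force: [-4.9, 1.7, 8.0]
opening: 0.229
grip_force: 30.0
```

Emit:
jog_arm([
  {"slide": [7.8, 10.1, 0], "turn": [0, 0, 8.1], "claw": 10},
  {"slide": [6.3, 11, 0], "turn": [0, 0, 8.1], "claw": 10},
])

```text
t: 10.5
eef_pos: [648.5, 98.4, 89.9]
tcp_rot: [3.141, -0.0, 1.56]
ft_force: [-4.7, 0.9, 7.5]
opening: 0.231
grip_force: 30.0
```

Emit:
jog_arm([
  {"slide": [4, 10, 0], "turn": [0, 0, 6], "claw": 10},
  {"slide": [0, 0, 0], "turn": [0, 0, 0], "claw": 10},
])

```text
t: 10.75
eef_pos: [652.7, 108.7, 89.9]
tcp_rot: [3.141, 0.0, 1.663]
ft_force: [-1.4, -0.1, 5.7]
opening: 0.231
grip_force: 30.0
```

Emit:
jog_arm([
  {"slide": [1.5, 5, 0], "turn": [0, 0, 3], "claw": 10},
  {"slide": [0, 0, 0], "turn": [0, 0, 0], "claw": 10},
])

```text
t: 11.0
eef_pos: [652.8, 110.3, 89.8]
tcp_rot: [-3.138, 0.003, 1.714]
ft_force: [-9.9, -17.2, 10.1]
opening: 0.226
grip_force: 30.0
```

Emit:
jog_arm([
  {"slide": [1, 5, 0], "turn": [0, 0, 0], "claw": 10},
  {"slide": [0, 0, 0], "turn": [0, 0, 0], "claw": 10},
])

```text
t: 11.25
eef_pos: [652.1, 114.9, 89.3]
tcp_rot: [-3.134, 0.003, 1.713]
ft_force: [-16.0, -20.3, 10.7]
opening: 0.226
grip_force: 30.0
```

Emit:
jog_arm([
  {"slide": [0, 0, 0], "turn": [0, 0, 0], "claw": 50},
  {"slide": [0, 0, 0], "turn": [0, 0, 0], "claw": 50},
  {"slide": [0, 0, 50], "turn": [0, 0, 0], "claw": 50},
  {"slide": [0, 0, 50], "turn": [0, 0, 0], "claw": 53},
  {"slide": [0, 0, 50], "turn": [0, 0, 0], "claw": 53},
])

```text
t: 11.88
eef_pos: [654.9, 118.4, 240.7]
tcp_rot: [3.141, -0.0, 1.713]
ft_force: [0.5, -0.2, -0.4]
opening: 0.524
grip_force: 0.0
```

Emit:
jog_arm([
  {"slide": [-27.2, 28.3, 0], "turn": [0, 0, 9.9], "claw": 53},
  {"slide": [-27.2, 28.3, 0], "turn": [0, 0, 9.9], "claw": 53},
  {"slide": [-27.2, 28.3, 0], "turn": [0, 0, 9.9], "claw": 53},
  {"slide": [-27.2, 28.3, 0], "turn": [0, 0, 9.9], "claw": 53},
  {"slide": [-27.2, 28.3, 0], "turn": [0, 0, 9.9], "claw": 53},
])

```text
t: 12.5
eef_pos: [518.1, 260.7, 239.2]
tcp_rot: [3.141, 0.0, 2.583]
ft_force: [-0.6, -0.1, -0.5]
opening: 0.528
grip_force: 0.0
```

Emit:
jog_arm([
  {"slide": [-27.2, 28.3, 0], "turn": [0, 0, 9.9], "claw": 53},
  {"slide": [-27.2, 28.3, 0], "turn": [0, 0, 9.9], "claw": 53},
  {"slide": [-27.2, 28.3, 0], "turn": [0, 0, 9.9], "claw": 53},
  {"slide": [0, 0, 0], "turn": [0, 0, 0], "claw": 53},
])

```text
t: 13.0
eef_pos: [435.8, 346.1, 239.3]
tcp_rot: [3.141, 0.0, 3.099]
ft_force: [-0.4, -0.8, 0.1]
opening: 0.53
grip_force: 0.0
```

Run:
```python
from h import *
S=snap('scene');T=snap('top')
print(state()['eef_pos'],state()['tcp_rot'])
print('ball',blob(S,(309,145),6,50), proj(S,(437.5,343.5,153)))
a=cv2.resize(S['frame'][100:220,240:400],(600,450),interpolation=cv2.INTER_CUBIC)
b=cv2.resize(T['frame'][120:260,120:280],(514,450),interpolation=cv2.INTER_CUBIC)
o=cv2.resize(np.hstack([a,b]),(800,323))
cv2.imwrite('pics/s3.png',cv2.convertScaleAbs(o,alpha=1.5))
# expected post at start
print(proj(T,(653,109,125)),proj(S,(653,109,118)),proj(S,(653,109,125)))
p=blob(T,proj(T,(653,109,125)),8,50);print(p, ground(T,p[0],125) if p[1] else '')
```

```text
[437.46518853 344.66428208 239.12715786] [3.14124171e+00 6.51895053e-04 3.09422597e+00]
ball (array([309.92857143, 144.57142857]), np.int32(14)) [309.77306758 144.30554254]
[211.26537503 159.41461332] [312.19943069 195.01603304] [312.34429548 193.25998176]
(array([212.62790698, 161.84883721]), np.int32(86)) [645.60451541 105.03419969 125.        ]
```

View pics/s3.png

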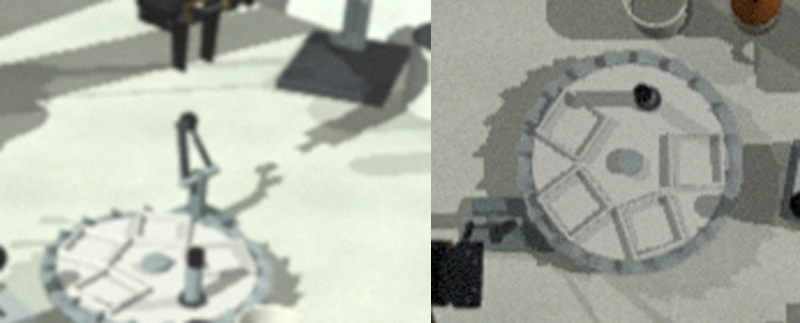

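The ball is at (188,120) left, as predicted. The post has moved round to (648,96) right, the start-stop side.

Emit:
jog_arm([
  {"slide": [0, 0, -50], "turn": [0, 0, 0], "claw": 53},
  {"slide": [0, 0, -40], "turn": [0, 0, 0], "claw": 53},
  {"slide": [0, 0, -15], "turn": [0, 0, 0], "claw": 53},
  {"slide": [0, 0, 0], "turn": [0, 0, 0], "claw": 53},
])

```text
t: 13.6
eef_pos: [437.9, 344.1, 133.7]
tcp_rot: [-3.141, -0.001, 3.094]
ft_force: [0.4, 0.4, 0.1]
opening: 0.532
grip_force: 0.0
```

Emit:
jog_arm([
  {"slide": [0, 0, 0], "turn": [0, 0, 0], "claw": 20},
  {"slide": [0, 0, 0], "turn": [0, 0, 0], "claw": 20},
  {"slide": [0, 0, 0], "turn": [0, 0, 0], "claw": 20},
  {"slide": [0, 0, 0], "turn": [0, 0, 0], "claw": 20},
])

```text
t: 14.1
eef_pos: [437.5, 343.7, 134.7]
tcp_rot: [-3.141, 0.001, 3.096]
ft_force: [-0.2, -7.8, 5.1]
opening: 0.275
grip_force: 30.0
```

Emit:
jog_arm([
  {"slide": [16, -0.7, 10.7], "turn": [0, 0, 0], "claw": 20},
  {"slide": [17.9, -0.8, 6.5], "turn": [0, 0, 0], "claw": 20},
  {"slide": [19.1, -0.8, 2.1], "turn": [0, 0, 0], "claw": 20},
  {"slide": [19, -0.8, -2.5], "turn": [0, 0, 0], "claw": 20},
  {"slide": [17.8, -0.8, -6.9], "turn": [0, 0, 0], "claw": 20},
])

```text
t: 14.72
eef_pos: [528.2, 339.6, 145.0]
tcp_rot: [-3.141, 0.001, 3.095]
ft_force: [-1.5, -6.8, 2.7]
opening: 0.282
grip_force: 30.0
```

Emit:
jog_arm([
  {"slide": [15.7, -0.7, -11], "turn": [0, 0, 0], "claw": 20},
  {"slide": [12.6, -0.5, -14.4], "turn": [0, 0, 0], "claw": 20},
  {"slide": [8.9, -0.4, -17], "turn": [0, 0, 0], "claw": 20},
])

```text
t: 15.1
eef_pos: [565.9, 338.0, 102.0]
tcp_rot: [-3.141, 0.002, 3.095]
ft_force: [1.8, -6.1, 2.0]
opening: 0.278
grip_force: 30.0
```

Emit:
jog_arm([
  {"slide": [3.5, -0.2, -14], "turn": [0, 0, 0], "claw": 20},
  {"slide": [0, 0, 0], "turn": [0, 0, 0], "claw": 20},
])

```text
t: 15.35
eef_pos: [569.1, 337.9, 87.0]
tcp_rot: [-3.141, 0.002, 3.095]
ft_force: [5.2, -5.8, 0.9]
opening: 0.281
grip_force: 30.0
```

Emit:
jog_arm([
  {"slide": [0.5, 0, -4], "turn": [0, 0, 0], "claw": 20},
  {"slide": [0, 0, 0], "turn": [0, 0, 0], "claw": 20},
])

```text
t: 15.6
eef_pos: [569.6, 337.9, 83.9]
tcp_rot: [-3.141, 0.002, 3.095]
ft_force: [5.2, -7.0, 2.0]
opening: 0.277
grip_force: 30.0
```

Emit:
jog_arm([
  {"slide": [0, 0, -3], "turn": [0, 0, 0], "claw": 20},
  {"slide": [0, 0, 0], "turn": [0, 0, 0], "claw": 20},
])

```text
t: 15.85
eef_pos: [569.7, 337.9, 81.1]
tcp_rot: [-3.141, 0.003, 3.095]
ft_force: [5.1, -7.0, 1.3]
opening: 0.282
grip_force: 30.0
```

Emit:
jog_arm([
  {"slide": [0, 0, 0], "turn": [0, 0, 0], "claw": 55},
  {"slide": [0, 0, 0], "turn": [0, 0, 0], "claw": 55},
  {"slide": [0, 0, 50], "turn": [0, 0, 0], "claw": 55},
  {"slide": [0, 0, 60], "turn": [0, 0, 0], "claw": 55},
  {"slide": [0, 0, 60], "turn": [0, 0, 0], "claw": 60},
])

```text
t: 16.48
eef_pos: [567.9, 338.9, 252.4]
tcp_rot: [3.141, -0.0, 3.095]
ft_force: [1.1, 0.8, -0.3]
opening: 0.588
grip_force: 0.0
```

Emit:
jog_arm([
  {"slide": [-10, -60, 0], "turn": [0, 0, -9], "claw": 90},
  {"slide": [-10, -60, 0], "turn": [0, 0, -9], "claw": 90},
  {"slide": [-10, -60, 0], "turn": [0, 0, -9], "claw": 90},
  {"slide": [0, -60, 0], "turn": [0, 0, -9], "claw": 90},
  {"slide": [0, -60, 0], "turn": [0, 0, -9], "claw": 90},
])

```text
t: 17.1
eef_pos: [538.0, 37.3, 250.8]
tcp_rot: [3.141, 0.0, 2.305]
ft_force: [1.3, -0.1, -0.6]
opening: 0.895
grip_force: 0.0
```

Emit:
jog_arm([
  {"slide": [0, -60, 0], "turn": [0, 0, 0], "claw": 90},
  {"slide": [0, -60, 0], "turn": [0, 0, 0], "claw": 90},
  {"slide": [0, -60, 0], "turn": [0, 0, 0], "claw": 90},
  {"slide": [0, 0, 0], "turn": [0, 0, 0], "claw": 90},
])

```text
t: 17.6
eef_pos: [538.1, -144.5, 250.3]
tcp_rot: [3.142, 0.0, 2.305]
ft_force: [0.5, 1.4, 0.8]
opening: 0.9
grip_force: 0.0
```

Run:
```python
from h import *
S=snap('scene');T=snap('top')
print(state()['eef_pos'],state()['tcp_rot'])
cv2.imwrite('pics/T4raw.png',T['frame'])
print('ball',blob(S,(334,168),6,50), proj(S,(569,338.5,99)))
for q in look_for('jar1','top')[:6]: print(q['conf'],q['xy'],ground(T,q['xy'],57))
k=1.7
def rect(z):
    pts=np.float32([[420,-20],[720,-20],[720,360],[420,360]])
    src=np.float32([proj(T,(x,y,z)) for x,y in pts]);dst=np.float32([[(365-y)*k,(735-x)*k] for x,y in pts])
    return cv2.warpPerspective(T['frame'],cv2.getPerspectiveTransform(src,dst),(700,600),flags=cv2.INTER_CUBIC)
o=cv2.convertScaleAbs(rect(60),alpha=1.6)
c=np.array([567,136]);yaw=-2.4
for a in(57,129,201,273):
    t=np.radians(a+yaw);b=c+92*np.array([np.cos(t),np.sin(t)])
    r=np.array([np.cos(t),np.sin(t)]);n=np.array([-r[1],r[0]])
    q=[b+37*(i*r+j*n) for i,j in((1,1),(1,-1),(-1,-1),(-1,1))]
    cv2.polylines(o,[np.int32([[(365-p[1])*k,(735-p[0])*k] for p in q])],True,(0,0,255),1)
    print('bay',a,b)
cv2.imwrite('pics/r4.png',o)
```

```text
[ 538.14387127 -141.25109811  250.33480918] [ 3.14133026e+00 -4.08639998e-04  2.30853910e+00]
ball (array([333.875     , 168.95833333]), np.int32(24)) [334.13990131 168.52930385]
0.81 [385.0, 251.4] [ 363.31697794 -419.39421849   57.        ]
0.61 [367.6, 211.5] [ 488.25981059 -369.68510413   57.        ]
0.53 [364.0, 184.5] [ 573.04963642 -361.34711316   57.        ]
0.53 [344.8, 213.3] [ 484.09031027 -298.32974988   57.        ]
bay 57 [620.29386786 210.99175721]
bay 129 [512.1473115  209.85920772]
bay 201 [479.80530628 106.65574354]
bay 273 [567.96340414  44.00504442]
```

View pics/r4.png

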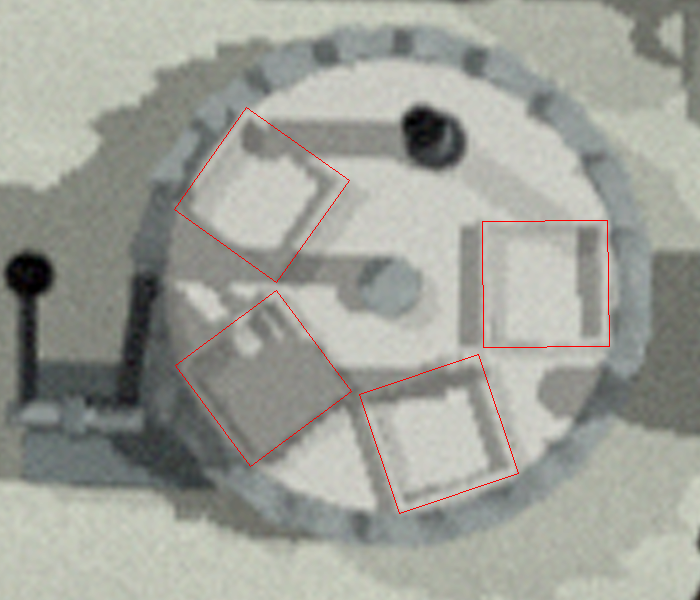

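The drawn bays (red) sit on the real ones within about 1–2 mm: (262,195), (263,378), (438,433), (546,283). So the table is at its start stop. The pawl is down, with its ball at (30,272).

Emit:
jog_arm([
  {"slide": [14, -60, 0], "turn": [0, 0, 0], "claw": 90},
  {"slide": [13.4, -60, 0], "turn": [0, 0, 0], "claw": 90},
  {"slide": [0, -12, -50], "turn": [0, 0, 0], "claw": 90},
  {"slide": [0, 0, -50], "turn": [0, 0, 0], "claw": 90},
  {"slide": [0, 0, -50], "turn": [0, 0, 0], "claw": 90},
])

```text
t: 18.38
eef_pos: [566.3, -271.6, 99.2]
tcp_rot: [3.141, 0.0, 2.312]
ft_force: [0.6, -0.9, 0.4]
opening: 0.899
grip_force: 0.0
```

Emit:
jog_arm([
  {"slide": [0, 0, -40], "turn": [0, 0, 0], "claw": 90},
  {"slide": [0, 0, -26], "turn": [0, 0, 0], "claw": 90},
  {"slide": [0, 0, 0], "turn": [0, 0, 0], "claw": 90},
])

```text
t: 18.75
eef_pos: [565.5, -271.2, 32.9]
tcp_rot: [-3.141, -0.003, 2.312]
ft_force: [-0.6, -0.5, -0.1]
opening: 0.896
grip_force: 0.0
```

Emit:
jog_arm([
  {"slide": [0, 0, 0], "turn": [0, 0, 0], "claw": 45},
  {"slide": [0, 0, 0], "turn": [0, 0, 0], "claw": 45},
  {"slide": [0, 0, 0], "turn": [0, 0, 0], "claw": 45},
  {"slide": [0, 0, 0], "turn": [0, 0, 0], "claw": 45},
  {"slide": [0, 0, 0], "turn": [0, 0, 0], "claw": 45},
])

```text
t: 19.38
eef_pos: [566.0, -273.3, 35.1]
tcp_rot: [3.141, 0.001, 2.31]
ft_force: [-0.3, 0.8, 5.9]
opening: 0.571
grip_force: 30.0
```

Emit:
jog_arm([
  {"slide": [0, 0, 45], "turn": [0, 0, 0], "claw": 45},
  {"slide": [0, 0, 60], "turn": [0, 0, 0], "claw": 45},
  {"slide": [0, 0, 61], "turn": [0, 0, 0], "claw": 45},
  {"slide": [6.1, 54.1, 0], "turn": [0, 0, 0], "claw": 45},
  {"slide": [6.1, 54.1, 0], "turn": [0, 0, 0], "claw": 45},
])

```text
t: 20.0
eef_pos: [577.7, -164.2, 201.0]
tcp_rot: [3.141, 0.001, 2.308]
ft_force: [1.1, 1.3, -2.4]
opening: 0.574
grip_force: 30.0
```

Emit:
jog_arm([
  {"slide": [6.1, 54.1, 0], "turn": [0, 0, 0], "claw": 45},
  {"slide": [6.1, 54.1, 0], "turn": [0, 0, 0], "claw": 45},
  {"slide": [6.1, 54.1, 0], "turn": [0, 0, 0], "claw": 45},
  {"slide": [6.1, 54.1, 0], "turn": [0, 0, 0], "claw": 45},
  {"slide": [6.1, 54.1, 0], "turn": [0, 0, 0], "claw": 45},
])

```text
t: 20.62
eef_pos: [608.3, 107.1, 200.3]
tcp_rot: [-3.141, -0.0, 2.31]
ft_force: [1.1, -1.1, -1.9]
opening: 0.574
grip_force: 30.0
```

Emit:
jog_arm([
  {"slide": [6.1, 54.1, 0], "turn": [0, 0, 0], "claw": 45},
  {"slide": [6.1, 52, 0], "turn": [0, 0, 0], "claw": 45},
  {"slide": [0, 0, -50], "turn": [0, 0, 0], "claw": 45},
  {"slide": [0, 0, 0], "turn": [0, 0, 0], "claw": 45},
  {"slide": [0, 0, 0], "turn": [0, 0, 0], "claw": 45},
])

```text
t: 21.25
eef_pos: [621.2, 211.1, 151.6]
tcp_rot: [3.141, 0.0, 2.309]
ft_force: [-0.0, -0.7, -1.9]
opening: 0.575
grip_force: 30.0
```

Run:
```python
from h import *
S=snap('scene');T=snap('top')
s=state();print(s['eef_pos'],s['tcp_rot'],s['opening'])
cv2.imwrite('pics/T5raw.png',T['frame'])
for uv in[(335.5,188),(364.4,184),(341.5,214),(366.6,210)]:
    p,k=blob(T,uv,12,100,'l');print('jar',p,k,ground(T,p,57) if k else'')
p=proj(S,s['eef_pos']);print(p)
u,v=map(int,p)
cv2.imwrite('pics/s5.png',cv2.convertScaleAbs(cv2.resize(S['frame'][v-50:v+50,u-70:u+70],(700,500),interpolation=cv2.INTER_CUBIC),alpha=1.5))
```

```text
[621.47525199 211.02670304 152.27935034] [3.13935037e+00 1.23386956e-03 2.30874310e+00] 0.5691697623782705
jar None 0 
jar [365.08675799 183.63013699] 219 [ 575.7134942  -364.84512517   57.        ]
jar [341.35426009 214.        ] 223 [ 482.12487896 -287.50359463   57.        ]
jar [366.98214286 209.62946429] 224 [ 494.13787816 -367.95916647   57.        ]
[324.92942489 172.58284057]
```

View pics/s5.png

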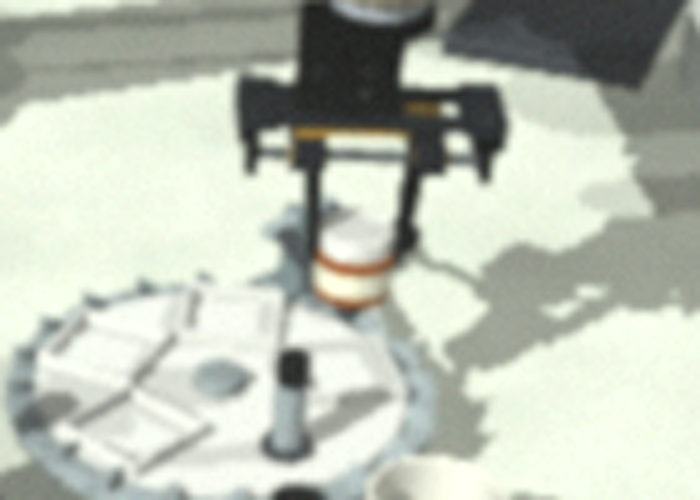

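The crop shows the jar upright in the fingers at (352,260), hanging over the bay behind the post. The other three jars are unmoved.

Emit:
jog_arm([
  {"slide": [0, 0, -45], "turn": [0, 0, 0], "claw": 45},
  {"slide": [0, 0, -18], "turn": [0, 0, 0], "claw": 45},
  {"slide": [0, 0, -6], "turn": [0, 0, 0], "claw": 45},
  {"slide": [0, 0, -2], "turn": [0, 0, 0], "claw": 45},
  {"slide": [0, 0, 0], "turn": [0, 0, 0], "claw": 45},
])

```text
t: 21.98
eef_pos: [621.1, 211.7, 80.4]
tcp_rot: [3.14, 0.001, 2.31]
ft_force: [-1.1, -0.6, -0.6]
opening: 0.571
grip_force: 30.0
```

Emit:
jog_arm([
  {"slide": [0, 0, 0], "turn": [0, 0, 0], "claw": 78},
  {"slide": [0, 0, 0], "turn": [0, 0, 0], "claw": 78},
  {"slide": [0, 0, 30], "turn": [0, 0, 0], "claw": 78},
  {"slide": [0, 0, 50], "turn": [0, 0, 0], "claw": 78},
  {"slide": [0, 0, 50], "turn": [0, 0, 0], "claw": 90},
])

```text
t: 22.6
eef_pos: [620.5, 211.5, 211.0]
tcp_rot: [-3.142, -0.0, 2.31]
ft_force: [0.1, -0.3, -0.2]
opening: 0.839
grip_force: 0.0
```

Emit:
jog_arm([
  {"slide": [-4.4, -57.4, 0], "turn": [0, 0, 0], "claw": 90},
  {"slide": [-4.4, -57.4, 0], "turn": [0, 0, 0], "claw": 90},
  {"slide": [-4.4, -57.4, 0], "turn": [0, 0, 0], "claw": 90},
  {"slide": [-4.4, -57.4, 0], "turn": [0, 0, 0], "claw": 90},
  {"slide": [-4.4, -57.4, 0], "turn": [0, 0, 0], "claw": 90},
])

```text
t: 23.22
eef_pos: [598.4, -77.2, 209.8]
tcp_rot: [3.141, 0.001, 2.31]
ft_force: [0.8, -0.3, 0.1]
opening: 0.901
grip_force: 0.0
```

Emit:
jog_arm([
  {"slide": [-4.4, -57.4, 0], "turn": [0, 0, 0], "claw": 90},
  {"slide": [-4.4, -57.4, 0], "turn": [0, 0, 0], "claw": 90},
  {"slide": [-4.4, -57.4, 0], "turn": [0, 0, 0], "claw": 90},
  {"slide": [-4.4, -57.4, 0], "turn": [0, 0, 0], "claw": 90},
  {"slide": [-4.4, -57.4, 0], "turn": [0, 0, 0], "claw": 90},
])

```text
t: 23.85
eef_pos: [576.3, -364.3, 209.8]
tcp_rot: [3.141, 0.001, 2.31]
ft_force: [1.0, -0.8, 0.1]
opening: 0.901
grip_force: 0.0
```

```bash
cat > chk.py <<'E'
from h import *
S=snap('scene');T=snap('top')
s=state();print(s['eef_pos'],s['tcp_rot'])
for cam,c in(('scene',S),('top',T)):
    for q in look_for('jar1',cam)[:9]: print(cam,round(q['conf'],2),np.round(q['xy']),'bin',np.round(ground(c,q['xy'],57 if cam=='top' else 35)[:2]),'bay',np.round(ground(c,q['xy'],102 if cam=='top' else 78)[:2]))
for uv in[(335.5,188),(364.4,184),(341.5,214),(366.6,210)]:
    p,k=blob(T,uv,12,100,'l');print('binjar',p,k,ground(T,p,57)[:2] if k else'')
for X in[(620,211,102),(512,210,102),(480,107,102),(568,44,102)]:
    p,k=blob(T,proj(T,X),12,100,'l');print('bayjar',X,k,ground(T,p,102)[:2] if k else'')
E
python3 chk.py
```

```text
[ 575.45478102 -367.56121906  209.02138883] [-3.14105581e+00  1.06694535e-03  2.30535580e+00]
scene 0.97 [184. 269.] bin [ 575. -369.] bay [ 617. -395.]
scene 0.84 [129. 243.] bin [ 356. -424.] bay [ 409. -447.]
scene 0.73 [166. 254.] bin [ 484. -368.] bay [ 530. -393.]
scene 0.65 [319. 188.] bin [556. 273.] bay [599. 216.]
scene 0.6 [185. 243.] bin [ 480. -295.] bay [ 527. -324.]
top 0.69 [181. 172.] bin [623. 211.] bay [619. 203.]
top 0.68 [363. 184.] bin [ 576. -358.] bay [ 573. -346.]
top 0.62 [339. 215.] bin [ 480. -281.] bay [ 481. -272.]
top 0.49 [363. 206.] bin [ 506. -356.] bay [ 505. -345.]
binjar None 0 
binjar [364.08900524 183.16230366] 191 [ 577.24896079 -361.77005238]
binjar [341.30701754 214.10087719] 228 [ 481.81315773 -287.34625698]
binjar [362.10909091 206.87272727] 55 [ 503.05868723 -353.038811  ]
bayjar (620, 211, 102) 5 [655.31101392 216.63770093]
bayjar (512, 210, 102) 13 [480.21044331 179.12903642]
bayjar (480, 107, 102) 508 [480.15651144 109.20061399]
bayjar (568, 44, 102) 9 [534.87444395  77.82608841]
```

Emit:
jog_arm([
  {"slide": [0, 1, -50], "turn": [0, 0, 0], "claw": 90},
  {"slide": [0, 0, -50], "turn": [0, 0, 0], "claw": 90},
  {"slide": [0, 0, -50], "turn": [0, 0, 0], "claw": 90},
  {"slide": [0, 0, -25], "turn": [0, 0, 0], "claw": 90},
  {"slide": [0, 0, 0], "turn": [0, 0, 0], "claw": 90},
])

```text
t: 24.68
eef_pos: [576.4, -359.5, 33.0]
tcp_rot: [-3.141, -0.003, 2.311]
ft_force: [-0.7, 0.4, 0.2]
opening: 0.896
grip_force: 0.0
```

Emit:
jog_arm([
  {"slide": [0, 0, 0], "turn": [0, 0, 0], "claw": 45},
  {"slide": [0, 0, 0], "turn": [0, 0, 0], "claw": 45},
  {"slide": [0, 0, 0], "turn": [0, 0, 0], "claw": 45},
  {"slide": [0, 0, 0], "turn": [0, 0, 0], "claw": 45},
  {"slide": [0, 0, 0], "turn": [0, 0, 0], "claw": 45},
])

```text
t: 25.3
eef_pos: [576.8, -361.7, 35.2]
tcp_rot: [3.141, 0.001, 2.31]
ft_force: [-1.4, 0.8, 7.1]
opening: 0.569
grip_force: 30.0
```

Emit:
jog_arm([
  {"slide": [0, 0, 45], "turn": [0, 0, 0], "claw": 45},
  {"slide": [0, 0, 60], "turn": [0, 0, 0], "claw": 45},
  {"slide": [0, 0, 61], "turn": [0, 0, 0], "claw": 45},
  {"slide": [-6.4, 57.1, 0], "turn": [0, 0, 0], "claw": 45},
  {"slide": [-6.4, 57.1, 0], "turn": [0, 0, 0], "claw": 45},
])

```text
t: 25.92
eef_pos: [563.3, -246.2, 200.8]
tcp_rot: [3.141, 0.001, 2.308]
ft_force: [1.3, 0.6, -1.7]
opening: 0.573
grip_force: 30.0
```

Emit:
jog_arm([
  {"slide": [-6.4, 57.1, 0], "turn": [0, 0, 0], "claw": 45},
  {"slide": [-6.4, 57.1, 0], "turn": [0, 0, 0], "claw": 45},
  {"slide": [-6.4, 57.1, 0], "turn": [0, 0, 0], "claw": 45},
  {"slide": [-6.4, 57.1, 0], "turn": [0, 0, 0], "claw": 45},
  {"slide": [-6.4, 57.1, 0], "turn": [0, 0, 0], "claw": 45},
])

```text
t: 26.55
eef_pos: [531.3, 40.0, 200.4]
tcp_rot: [3.141, 0.0, 2.309]
ft_force: [0.4, 0.7, -0.7]
opening: 0.573
grip_force: 30.0
```

Emit:
jog_arm([
  {"slide": [-6.4, 57.1, 0], "turn": [0, 0, 0], "claw": 45},
  {"slide": [-6.4, 57.1, 0], "turn": [0, 0, 0], "claw": 45},
  {"slide": [-6.4, 57.1, 0], "turn": [0, 0, 0], "claw": 45},
  {"slide": [0, 0, -50], "turn": [0, 0, 0], "claw": 45},
  {"slide": [0, 0, 0], "turn": [0, 0, 0], "claw": 45},
])

```text
t: 27.18
eef_pos: [510.8, 209.6, 148.0]
tcp_rot: [-3.136, -0.003, 2.311]
ft_force: [-0.3, -0.2, -1.2]
opening: 0.576
grip_force: 30.0
```

Emit:
jog_arm([
  {"slide": [0, 0, -45], "turn": [0, 0, 0], "claw": 45},
  {"slide": [0, 0, -18], "turn": [0, 0, 0], "claw": 45},
  {"slide": [0, 0, -6], "turn": [0, 0, 0], "claw": 45},
  {"slide": [0, 0, -2], "turn": [0, 0, 0], "claw": 45},
  {"slide": [0, 0, 0], "turn": [0, 0, 0], "claw": 45},
])

```text
t: 27.8
eef_pos: [513.2, 209.5, 80.4]
tcp_rot: [3.14, 0.001, 2.309]
ft_force: [-0.3, -0.4, -1.6]
opening: 0.569
grip_force: 30.0
```

Emit:
jog_arm([
  {"slide": [0, 0, 0], "turn": [0, 0, 0], "claw": 78},
  {"slide": [0, 0, 0], "turn": [0, 0, 0], "claw": 78},
  {"slide": [0, 0, 30], "turn": [0, 0, 0], "claw": 78},
  {"slide": [0, 0, 50], "turn": [0, 0, 0], "claw": 78},
  {"slide": [0, 0, 50], "turn": [0, 0, 0], "claw": 90},
])

```text
t: 28.42
eef_pos: [512.4, 209.5, 210.9]
tcp_rot: [-3.141, -0.0, 2.31]
ft_force: [0.9, 0.9, -0.0]
opening: 0.839
grip_force: 0.0
```

Emit:
jog_arm([
  {"slide": [-3.8, -55, 0], "turn": [0, 0, 0], "claw": 90},
  {"slide": [-3.8, -55, 0], "turn": [0, 0, 0], "claw": 90},
  {"slide": [-3.8, -55, 0], "turn": [0, 0, 0], "claw": 90},
  {"slide": [-3.8, -55, 0], "turn": [0, 0, 0], "claw": 90},
  {"slide": [-3.8, -55, 0], "turn": [0, 0, 0], "claw": 90},
])

```text
t: 29.05
eef_pos: [493.3, -67.1, 209.8]
tcp_rot: [3.141, 0.001, 2.31]
ft_force: [0.0, 0.2, -0.6]
opening: 0.901
grip_force: 0.0
```

```bash
python3 chk.py
```

```text
[493.37603298 -69.38140447 209.60231517] [-3.14153148e+00  9.09810169e-04  2.30551164e+00]
scene 0.78 [186. 240.] bin [ 471. -286.] bay [ 518. -315.]
scene 0.69 [127. 244.] bin [ 361. -431.] bay [ 414. -454.]
scene 0.67 [300. 181.] bin [472. 256.] bay [519. 200.]
scene 0.65 [169. 256.] bin [ 499. -368.] bay [ 545. -393.]
scene 0.54 [324. 188.] bin [568. 284.] bay [611. 226.]
top 0.82 [385. 249.] bin [ 370. -419.] bay [ 374. -405.]
top 0.72 [180. 208.] bin [512. 219.] bay [511. 210.]
top 0.67 [367. 210.] bin [ 492. -369.] bay [ 492. -357.]
top 0.62 [180. 173.] bin [620. 217.] bay [616. 208.]
top 0.55 [341. 210.] bin [ 495. -288.] bay [ 495. -279.]
top 0.26 [299. 189.] bin [ 564. -156.] bay [ 562. -152.]
binjar None 0 
binjar [375.42857143 180.        ] 7 [ 586.45903522 -397.64502362]
binjar [341.34285714 214.26190476] 210 [ 481.30852642 -287.44241597]
binjar [366.97607656 209.62200957] 209 [ 494.16153934 -367.94103572]
bayjar (620, 211, 102) 242 [621.22132474 212.36345215]
bayjar (512, 210, 102) 41 [514.58017703 193.76776342]
bayjar (480, 107, 102) 397 [482.71995181 107.5777195 ]
bayjar (568, 44, 102) 474 [568.07222132  48.02934485]
```

Emit:
jog_arm([
  {"slide": [-2.9, -55.5, 0], "turn": [0, 0, 0], "claw": 90},
  {"slide": [-2.9, -55.5, 0], "turn": [0, 0, 0], "claw": 90},
  {"slide": [-2.9, -55.5, 0], "turn": [0, 0, 0], "claw": 90},
  {"slide": [-2.9, -55.5, 0], "turn": [0, 0, 0], "claw": 90},
  {"slide": [0, 0, -50], "turn": [0, 0, 0], "claw": 90},
])

```text
t: 29.88
eef_pos: [483.9, -290.3, 161.1]
tcp_rot: [3.14, 0.007, 2.308]
ft_force: [1.3, 0.8, -1.5]
opening: 0.898
grip_force: 0.0
```

Emit:
jog_arm([
  {"slide": [0, 0, -50], "turn": [0, 0, 0], "claw": 90},
  {"slide": [0, 0, -50], "turn": [0, 0, 0], "claw": 90},
  {"slide": [0, 0, -25], "turn": [0, 0, 0], "claw": 90},
  {"slide": [0, 0, 0], "turn": [0, 0, 0], "claw": 90},
])

```text
t: 30.38
eef_pos: [482.1, -285.6, 33.0]
tcp_rot: [-3.141, -0.003, 2.311]
ft_force: [-0.4, -0.3, -0.1]
opening: 0.898
grip_force: 0.0
```

Emit:
jog_arm([
  {"slide": [0, 0, 0], "turn": [0, 0, 0], "claw": 45},
  {"slide": [0, 0, 0], "turn": [0, 0, 0], "claw": 45},
  {"slide": [0, 0, 0], "turn": [0, 0, 0], "claw": 45},
  {"slide": [0, 0, 0], "turn": [0, 0, 0], "claw": 45},
  {"slide": [0, 0, 0], "turn": [0, 0, 0], "claw": 45},
])

```text
t: 31.0
eef_pos: [482.3, -287.6, 35.0]
tcp_rot: [3.141, 0.001, 2.31]
ft_force: [-0.7, 1.6, 7.7]
opening: 0.573
grip_force: 30.0
```

Emit:
jog_arm([
  {"slide": [0, 0, 55], "turn": [0, 0, 0], "claw": 45},
  {"slide": [0, 0, 60], "turn": [0, 0, 0], "claw": 45},
  {"slide": [0, 0, 60], "turn": [0, 0, 0], "claw": 45},
  {"slide": [-0.3, 56.3, 0], "turn": [0, 0, 0], "claw": 45},
  {"slide": [-0.3, 56.3, 0], "turn": [0, 0, 0], "claw": 45},
])

```text
t: 31.62
eef_pos: [481.1, -173.8, 210.0]
tcp_rot: [3.141, 0.001, 2.308]
ft_force: [0.2, 0.5, -1.1]
opening: 0.574
grip_force: 30.0
```

Emit:
jog_arm([
  {"slide": [-0.3, 56.3, 0], "turn": [0, 0, 0], "claw": 45},
  {"slide": [-0.3, 56.3, 0], "turn": [0, 0, 0], "claw": 45},
  {"slide": [-0.3, 56.3, 0], "turn": [0, 0, 0], "claw": 45},
  {"slide": [-0.3, 56.3, 0], "turn": [0, 0, 0], "claw": 45},
  {"slide": [0, 56.3, 0], "turn": [0, 0, 0], "claw": 45},
])

```text
t: 32.25
eef_pos: [479.9, 108.4, 209.5]
tcp_rot: [3.141, 0.0, 2.309]
ft_force: [0.9, 0.1, -2.0]
opening: 0.571
grip_force: 30.0
```

Emit:
jog_arm([
  {"slide": [0, 0, -50], "turn": [0, 0, 0], "claw": 45},
  {"slide": [0, 0, -40], "turn": [0, 0, 0], "claw": 45},
  {"slide": [0, 0, -20], "turn": [0, 0, 0], "claw": 45},
  {"slide": [0, 0, 0], "turn": [0, 0, 0], "claw": 45},
])

```text
t: 32.75
eef_pos: [479.5, 106.6, 98.3]
tcp_rot: [-3.139, -0.002, 2.31]
ft_force: [0.0, -1.2, 0.2]
opening: 0.577
grip_force: 30.0
```

Emit:
jog_arm([
  {"slide": [0, 0, -12], "turn": [0, 0, 0], "claw": 45},
  {"slide": [0, 0, -6], "turn": [0, 0, 0], "claw": 45},
  {"slide": [0, 0, -2], "turn": [0, 0, 0], "claw": 45},
  {"slide": [0, 0, 0], "turn": [0, 0, 0], "claw": 45},
])

```text
t: 33.25
eef_pos: [480.2, 106.6, 80.0]
tcp_rot: [3.141, 0.0, 2.31]
ft_force: [-2.7, -0.6, 5.5]
opening: 0.574
grip_force: 30.0
```

Emit:
jog_arm([
  {"slide": [0, 0, 0], "turn": [0, 0, 0], "claw": 78},
  {"slide": [0, 0, 0], "turn": [0, 0, 0], "claw": 78},
  {"slide": [0, 0, 30], "turn": [0, 0, 0], "claw": 78},
  {"slide": [0, 0, 50], "turn": [0, 0, 0], "claw": 78},
  {"slide": [0, 0, 50], "turn": [0, 0, 0], "claw": 90},
])

```text
t: 33.88
eef_pos: [480.1, 106.7, 210.8]
tcp_rot: [-3.141, -0.0, 2.31]
ft_force: [0.4, -0.3, 0.2]
opening: 0.836
grip_force: 0.0
```

Emit:
jog_arm([
  {"slide": [2, -56, 0], "turn": [0, 0, 0], "claw": 90},
  {"slide": [2, -56, 0], "turn": [0, 0, 0], "claw": 90},
  {"slide": [2, -56, 0], "turn": [0, 0, 0], "claw": 90},
  {"slide": [2, -56, 0], "turn": [0, 0, 0], "claw": 90},
])

```text
t: 34.38
eef_pos: [488.2, -119.1, 209.6]
tcp_rot: [3.141, 0.001, 2.31]
ft_force: [0.3, 0.8, 0.4]
opening: 0.899
grip_force: 0.0
```

```bash
python3 chk.py
```

```text
[ 488.4467055  -121.61258811  209.33216349] [-3.14158886e+00  1.14084679e-03  2.30542788e+00]
scene 0.86 [168. 256.] bin [ 496. -370.] bay [ 541. -395.]
scene 0.79 [320. 190.] bin [570. 264.] bay [612. 207.]
scene 0.77 [300. 181.] bin [473. 255.] bay [520. 199.]
scene 0.55 [131. 246.] bin [ 374. -427.] bay [ 426. -449.]
scene 0.53 [275. 185.] bin [424. 164.] bay [473. 113.]
scene 0.3 [318. 163.] bin [421. 425.] bay [471. 361.]
top 0.8 [383. 252.] bin [ 361. -413.] bay [ 365. -400.]
top 0.77 [181. 202.] bin [529. 213.] bay [527. 205.]
top 0.64 [365. 211.] bin [ 490. -362.] bay [ 490. -351.]
top 0.52 [213. 216.] bin [483. 113.] bay [483. 108.]
top 0.52 [179. 172.] bin [624. 219.] bay [619. 211.]
binjar None 0 
binjar [375.5 178. ] 2 [ 592.74836408 -398.09397716]
binjar None 0 
binjar [366.96682464 209.62559242] 211 [ 494.15094116 -367.91176588]
bayjar (620, 211, 102) 242 [621.22132474 212.36345215]
bayjar (512, 210, 102) 12 [546.0474254  179.19137652]
bayjar (480, 107, 102) 84 [502.45801898 105.81287264]
bayjar (568, 44, 102) 495 [567.58905705  46.63894957]
```

Emit:
jog_arm([
  {"slide": [1.2, -50.3, 0], "turn": [0, 0, 0], "claw": 90},
  {"slide": [1.2, -50.3, 0], "turn": [0, 0, 0], "claw": 90},
  {"slide": [1.2, -50.3, 0], "turn": [0, 0, 0], "claw": 90},
  {"slide": [1.2, -50.3, 0], "turn": [0, 0, 0], "claw": 90},
  {"slide": [1.2, -50.3, 0], "turn": [0, 0, 0], "claw": 90},
])

```text
t: 35.2
eef_pos: [494.9, -368.9, 209.5]
tcp_rot: [3.141, -0.0, 2.312]
ft_force: [-0.2, -0.3, 0.2]
opening: 0.897
grip_force: 0.0
```

Emit:
jog_arm([
  {"slide": [0, 0, -50], "turn": [0, 0, 0], "claw": 90},
  {"slide": [0, 0, -50], "turn": [0, 0, 0], "claw": 90},
  {"slide": [0, 0, -50], "turn": [0, 0, 0], "claw": 90},
  {"slide": [0, 0, -25], "turn": [0, 0, 0], "claw": 90},
  {"slide": [0, 0, 0], "turn": [0, 0, 0], "claw": 90},
])

```text
t: 35.83
eef_pos: [494.2, -366.9, 32.8]
tcp_rot: [-3.141, -0.004, 2.311]
ft_force: [-0.5, 0.1, 0.6]
opening: 0.902
grip_force: 0.0
```

Emit:
jog_arm([
  {"slide": [0, 0, 0], "turn": [0, 0, 0], "claw": 45},
  {"slide": [0, 0, 0], "turn": [0, 0, 0], "claw": 45},
  {"slide": [0, 0, 0], "turn": [0, 0, 0], "claw": 45},
  {"slide": [0, 0, 0], "turn": [0, 0, 0], "claw": 45},
  {"slide": [0, 0, 0], "turn": [0, 0, 0], "claw": 45},
])

```text
t: 36.45
eef_pos: [494.5, -369.0, 35.0]
tcp_rot: [3.141, 0.001, 2.31]
ft_force: [-1.3, 1.7, 7.5]
opening: 0.574
grip_force: 30.0
```

Emit:
jog_arm([
  {"slide": [0, 0, 55], "turn": [0, 0, 0], "claw": 45},
  {"slide": [0, 0, 60], "turn": [0, 0, 0], "claw": 45},
  {"slide": [0, 0, 60], "turn": [0, 0, 0], "claw": 45},
  {"slide": [10.6, 59.1, 0], "turn": [0, 0, 0], "claw": 45},
  {"slide": [10.6, 59.1, 0], "turn": [0, 0, 0], "claw": 45},
])

```text
t: 37.08
eef_pos: [515.3, -249.7, 210.0]
tcp_rot: [3.141, 0.001, 2.308]
ft_force: [-0.2, -0.3, -1.1]
opening: 0.575
grip_force: 30.0
```

Emit:
jog_arm([
  {"slide": [10.6, 59.1, 0], "turn": [0, 0, 0], "claw": 45},
  {"slide": [10.6, 59.1, 0], "turn": [0, 0, 0], "claw": 45},
  {"slide": [10.6, 59.1, 0], "turn": [0, 0, 0], "claw": 45},
  {"slide": [10.6, 59.1, 0], "turn": [0, 0, 0], "claw": 45},
  {"slide": [10.4, 59.1, 0], "turn": [0, 0, 0], "claw": 45},
])

```text
t: 37.7
eef_pos: [568.2, 46.8, 209.5]
tcp_rot: [3.141, 0.0, 2.31]
ft_force: [1.3, -0.7, -1.1]
opening: 0.575
grip_force: 30.0
```

Emit:
jog_arm([
  {"slide": [0, 0, -50], "turn": [0, 0, 0], "claw": 45},
  {"slide": [0, 0, -40], "turn": [0, 0, 0], "claw": 45},
  {"slide": [0, 0, -20], "turn": [0, 0, 0], "claw": 45},
  {"slide": [0, 0, 0], "turn": [0, 0, 0], "claw": 45},
])

```text
t: 38.2
eef_pos: [567.5, 44.9, 98.1]
tcp_rot: [-3.14, -0.002, 2.31]
ft_force: [-0.3, 0.1, -0.7]
opening: 0.574
grip_force: 30.0
```

Run:
```python
from h import *
S=snap('scene');T=snap('top')
for q in look_for('jar1','scene')[:9]: print(round(q['conf'],2),np.round(q['xy']),np.round(ground(S,q['xy'],78)[:2]))
print(state()['eef_pos'])
a=cv2.resize(S['frame'][130:250,230:390],(800,600),interpolation=cv2.INTER_CUBIC)
cv2.imwrite('pics/s6.png',cv2.convertScaleAbs(a,alpha=1.5))
```

```text
0.73 [132. 244.] [ 422. -444.]
0.59 [323. 189.] [612. 220.]
0.57 [275. 184.] [471. 116.]
0.52 [280. 195.] [535.  74.]
[568.70381329  44.79412467 100.37986507]
```

View pics/s6.png

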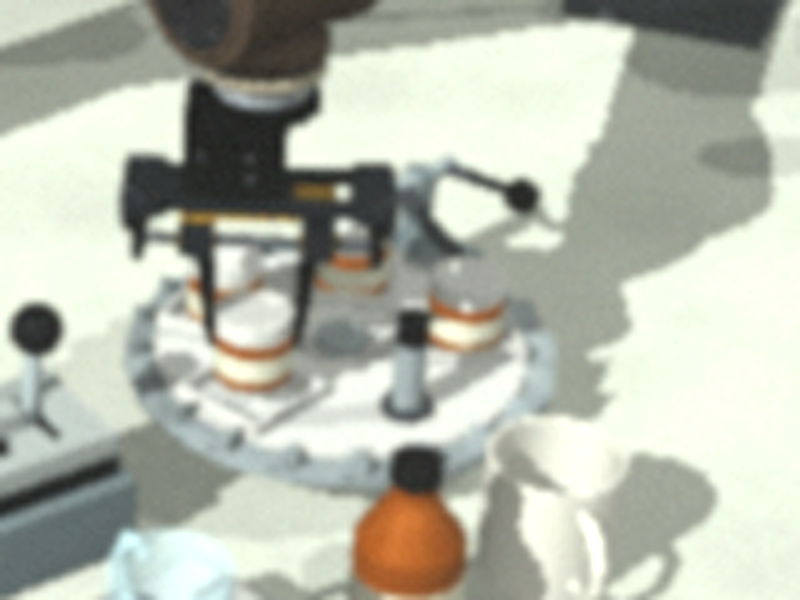

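Three jars stand upright in bays at (225,275), (352,260) and (465,310). The fourth is held over its bay at (253,350), and the pawl is down with its ball at (520,195).

Emit:
jog_arm([
  {"slide": [0, 0, -12], "turn": [0, 0, 0], "claw": 45},
  {"slide": [0, 0, -6], "turn": [0, 0, 0], "claw": 45},
  {"slide": [0, 0, -2], "turn": [0, 0, 0], "claw": 45},
  {"slide": [0, 0, 0], "turn": [0, 0, 0], "claw": 45},
])

```text
t: 38.85
eef_pos: [568.0, 44.9, 80.0]
tcp_rot: [-3.142, -0.0, 2.31]
ft_force: [-4.4, 0.6, 9.3]
opening: 0.573
grip_force: 30.0
```

Emit:
jog_arm([
  {"slide": [0, 0, 0], "turn": [0, 0, 0], "claw": 78},
  {"slide": [0, 0, 0], "turn": [0, 0, 0], "claw": 78},
  {"slide": [0, 0, 30], "turn": [0, 0, 0], "claw": 78},
  {"slide": [0, 0, 50], "turn": [0, 0, 0], "claw": 78},
  {"slide": [0, 0, 60], "turn": [0, 0, 0], "claw": 78},
])

```text
t: 39.48
eef_pos: [567.8, 44.9, 220.1]
tcp_rot: [-3.14, -0.001, 2.31]
ft_force: [1.7, -0.5, -0.0]
opening: 0.78
grip_force: 0.0
```

Emit:
jog_arm([
  {"slide": [-60, -5, 0], "turn": [0, 0, 8], "claw": 70},
  {"slide": [-50, -58, 0], "turn": [0, 0, 8], "claw": 70},
  {"slide": [-20, -58, 0], "turn": [0, 0, 8], "claw": 70},
  {"slide": [0, -58, 0], "turn": [0, 0, 8], "claw": 60},
  {"slide": [0, -58, 0], "turn": [0, 0, 6], "claw": 60},
])

```text
t: 40.1
eef_pos: [447.1, -183.3, 219.7]
tcp_rot: [-3.141, 0.001, 2.977]
ft_force: [2.1, -0.4, -0.0]
opening: 0.605
grip_force: 0.0
```

Run:
```python
from h import *
S=snap('scene');T=snap('top')
print(state()['eef_pos'],state()['tcp_rot'])
p,a=blob(T,(282.5,207.7),9,45);q,b=blob(S,(236.8,195.5),9,50);print(p,a,q,b,tri([T,S],[p,q]))
cv2.imwrite('pics/g.png',np.hstack([cv2.convertScaleAbs(cv2.resize(T['frame'][140:240,150:330],(540,300),interpolation=cv2.INTER_CUBIC),alpha=1.5),cv2.convertScaleAbs(cv2.resize(S['frame'][175:245,200:260],(257,300),interpolation=cv2.INTER_CUBIC),alpha=1.5)])[:,:797])
```

```text
[ 447.43375494 -185.94560656  219.23925058] [-3.14072537e+00  8.75843109e-04  2.97196259e+00]
[282.22435897 207.18589744] 156 [236.86440678 195.57627119] 59 [505.91894196 -98.72264969 138.25726558]
```

View pics/g.png

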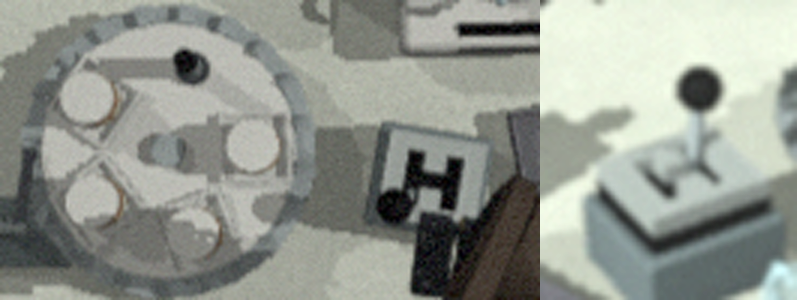

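All four jars are in bays, at (88,97), (253,145), (95,203) and (195,232) left. The grey gate's H is at (436,184), with its knob at (396,206) in the rear left lane, triangulated at (505.9,-98.7,138).

Emit:
jog_arm([
  {"slide": [29, 43.5, 0], "turn": [0, 0, 0], "claw": 60},
  {"slide": [29, 43.5, 0], "turn": [0, 0, 0], "claw": 60},
  {"slide": [0, 0, -20], "turn": [0, 0, 0], "claw": 60},
  {"slide": [0, 0, 0], "turn": [0, 0, 0], "claw": 60},
])

```text
t: 40.7
eef_pos: [504.9, -93.4, 198.3]
tcp_rot: [3.141, -0.003, 2.974]
ft_force: [-0.7, 0.0, 0.7]
opening: 0.601
grip_force: 0.0
```

Emit:
jog_arm([
  {"slide": [0, -4, -40], "turn": [0, 0, 0], "claw": 60},
  {"slide": [0, 0, -30], "turn": [0, 0, 0], "claw": 60},
  {"slide": [0, 0, -11], "turn": [0, 0, 0], "claw": 60},
  {"slide": [0, 0, 0], "turn": [0, 0, 0], "claw": 60},
])

```text
t: 41.2
eef_pos: [505.5, -98.7, 118.6]
tcp_rot: [3.141, -0.0, 2.972]
ft_force: [1.2, 0.1, 0.2]
opening: 0.602
grip_force: 0.0
```

Emit:
jog_arm([
  {"slide": [0, 0, 0], "turn": [0, 0, 0], "claw": 25},
  {"slide": [0, 0, 0], "turn": [0, 0, 0], "claw": 25},
  {"slide": [0, 0, 0], "turn": [0, 0, 0], "claw": 25},
  {"slide": [0, 0, 0], "turn": [0, 0, 0], "claw": 25},
])

```text
t: 41.7
eef_pos: [505.7, -97.7, 119.2]
tcp_rot: [3.14, 0.001, 2.973]
ft_force: [0.3, 7.3, 7.5]
opening: 0.366
grip_force: 30.0
```

Emit:
jog_arm([
  {"slide": [8.5, -1.7, 1], "turn": [0, 0, 0], "claw": 25},
  {"slide": [8.5, -1.7, 1], "turn": [0, 0, 0], "claw": 25},
  {"slide": [8.4, -1.6, 1], "turn": [0, 0, 0], "claw": 25},
  {"slide": [0, 0, 0], "turn": [0, 0, 0], "claw": 25},
])

```text
t: 42.2
eef_pos: [531.5, -103.2, 122.4]
tcp_rot: [3.141, 0.001, 2.973]
ft_force: [-0.1, 3.7, 7.2]
opening: 0.367
grip_force: 30.0
```

Emit:
jog_arm([
  {"slide": [-2.3, -12.5, 2.5], "turn": [0, 0, 0], "claw": 25},
  {"slide": [0, 0, 0], "turn": [0, 0, 0], "claw": 25},
])

```text
t: 42.45
eef_pos: [530.5, -116.9, 125.6]
tcp_rot: [-3.141, 0.006, 2.973]
ft_force: [4.4, -4.2, 8.1]
opening: 0.361
grip_force: 30.0
```

Emit:
jog_arm([
  {"slide": [-1.8, -12.5, 2], "turn": [0, 0, 0], "claw": 25},
  {"slide": [-1.8, -12.4, 1], "turn": [0, 0, 0], "claw": 25},
  {"slide": [0, 0, 0], "turn": [0, 0, 0], "claw": 25},
])

```text
t: 42.82
eef_pos: [525.2, -141.4, 127.7]
tcp_rot: [-3.141, 0.001, 2.973]
ft_force: [-1.1, -1.3, 7.2]
opening: 0.366
grip_force: 30.0
```

Emit:
jog_arm([
  {"slide": [-2.2, -12, -1], "turn": [0, 0, 0], "claw": 25},
  {"slide": [-2.2, -12, -2], "turn": [0, 0, 0], "claw": 25},
  {"slide": [-2.2, -12.4, -2.6], "turn": [0, 0, 0], "claw": 25},
  {"slide": [0, 0, 0], "turn": [0, 0, 0], "claw": 25},
])

```text
t: 43.32
eef_pos: [518.4, -174.8, 121.8]
tcp_rot: [3.137, -0.001, 2.971]
ft_force: [1.6, 20.3, 8.2]
opening: 0.363
grip_force: 30.0
```

Emit:
jog_arm([
  {"slide": [10, 0.5, -0.5], "turn": [0, 0, 0], "claw": 25},
  {"slide": [10, -1.8, -1.5], "turn": [0, 0, 0], "claw": 25},
  {"slide": [0, 0, 0], "turn": [0, 0, 0], "claw": 25},
])

```text
t: 43.7
eef_pos: [539.6, -177.8, 120.2]
tcp_rot: [3.141, 0.003, 2.973]
ft_force: [5.3, 8.3, 6.4]
opening: 0.367
grip_force: 30.0
```

Emit:
jog_arm([
  {"slide": [9, -1.6, -2], "turn": [0, 0, 0], "claw": 25},
  {"slide": [7, -1.3, -2], "turn": [0, 0, 0], "claw": 25},
  {"slide": [0, 0, 0], "turn": [0, 0, 0], "claw": 25},
])

```text
t: 44.08
eef_pos: [555.7, -180.3, 116.4]
tcp_rot: [3.14, 0.003, 2.973]
ft_force: [6.9, 10.6, 5.7]
opening: 0.361
grip_force: 30.0
```

Emit:
jog_arm([
  {"slide": [4, -0.7, -0.8], "turn": [0, 0, 0], "claw": 25},
  {"slide": [0, 0, 0], "turn": [0, 0, 0], "claw": 25},
])

```text
t: 44.32
eef_pos: [558.9, -180.8, 115.4]
tcp_rot: [3.14, 0.001, 2.973]
ft_force: [3.1, 10.5, 7.8]
opening: 0.362
grip_force: 30.0
```

Emit:
jog_arm([
  {"slide": [3, -0.5, -0.6], "turn": [0, 0, 0], "claw": 25},
  {"slide": [0, 0, 0], "turn": [0, 0, 0], "claw": 25},
])

```text
t: 44.58
eef_pos: [561.7, -181.1, 114.7]
tcp_rot: [3.14, 0.0, 2.973]
ft_force: [2.0, 10.8, 7.3]
opening: 0.361
grip_force: 30.0
```

Emit:
jog_arm([
  {"slide": [3, -0.5, -0.6], "turn": [0, 0, 0], "claw": 25},
  {"slide": [0, 0, 0], "turn": [0, 0, 0], "claw": 25},
])

```text
t: 44.82
eef_pos: [564.6, -181.4, 113.9]
tcp_rot: [3.14, 0.0, 2.972]
ft_force: [1.8, 10.4, 5.9]
opening: 0.361
grip_force: 30.0
```

Emit:
jog_arm([
  {"slide": [3, -0.5, -0.6], "turn": [0, 0, 0], "claw": 25},
  {"slide": [0, 0, 0], "turn": [0, 0, 0], "claw": 25},
])

```text
t: 45.08
eef_pos: [566.6, -181.6, 113.2]
tcp_rot: [3.139, -0.002, 2.973]
ft_force: [-3.4, 12.4, 8.7]
opening: 0.355
grip_force: 29.8
```

Emit:
jog_arm([
  {"slide": [4, -0.7, -0.6], "turn": [0, 0, 0], "claw": 25},
  {"slide": [0, 0, 0], "turn": [0, 0, 0], "claw": 25},
])

```text
t: 45.32
eef_pos: [570.1, -182.2, 112.4]
tcp_rot: [3.139, -0.004, 2.973]
ft_force: [-5.0, 11.6, 8.7]
opening: 0.343
grip_force: 28.2
```

Emit:
jog_arm([
  {"slide": [0, 0, 0], "turn": [0, 0, 0], "claw": 65},
  {"slide": [0, 0, 0], "turn": [0, 0, 0], "claw": 65},
  {"slide": [0, 0, 50], "turn": [0, 0, 0], "claw": 65},
  {"slide": [0, 0, 60], "turn": [0, 0, 0], "claw": 65},
  {"slide": [-60, 0, 0], "turn": [0, 0, 0], "claw": 65},
])

```text
t: 45.95
eef_pos: [514.6, -185.8, 226.1]
tcp_rot: [-3.138, 0.01, 2.974]
ft_force: [-0.5, -1.4, -0.8]
opening: 0.651
grip_force: 0.0
```

Emit:
jog_arm([
  {"slide": [-55, -20, 0], "turn": [0, 0, 0], "claw": 65},
  {"slide": [-20, -55, 0], "turn": [0, 0, 0], "claw": 65},
  {"slide": [0, -60, 0], "turn": [0, 0, 0], "claw": 65},
  {"slide": [0, -60, 0], "turn": [0, 0, 0], "claw": 65},
])

```text
t: 46.45
eef_pos: [435.9, -381.5, 222.6]
tcp_rot: [-3.141, 0.001, 2.973]
ft_force: [0.7, -0.3, 1.0]
opening: 0.649
grip_force: 0.0
```

Run:
```python
from h import *
S=snap('scene');T=snap('top')
print(state()['eef_pos'],state()['tcp_rot'])
p,a=blob(T,proj(T,(561,-181,133)),9,45);q,b=blob(S,proj(S,(561,-181,133)),9,50);print(p,a,q,b,tri([T,S],[p,q]) if a and b else '')
o=np.vstack([cv2.resize(T['frame'][120:250,120:400],(700,325),interpolation=cv2.INTER_CUBIC),cv2.resize(S['frame'][150:260,150:390],(700,321)[:2],interpolation=cv2.INTER_CUBIC)])
o=cv2.resize(o,(640,590))
cv2.imwrite('pics/fin.png',cv2.convertScaleAbs(o,alpha=1.5))
```

```text
[ 435.68185683 -384.39039396  221.60894981] [-3.14009322e+00  6.38823706e-04  2.96900404e+00]
[309.22429907 189.99065421] 107 [227.74324324 212.60810811] 74 [ 555.14491403 -179.63493295  134.01994403]
```

View pics/fin.png

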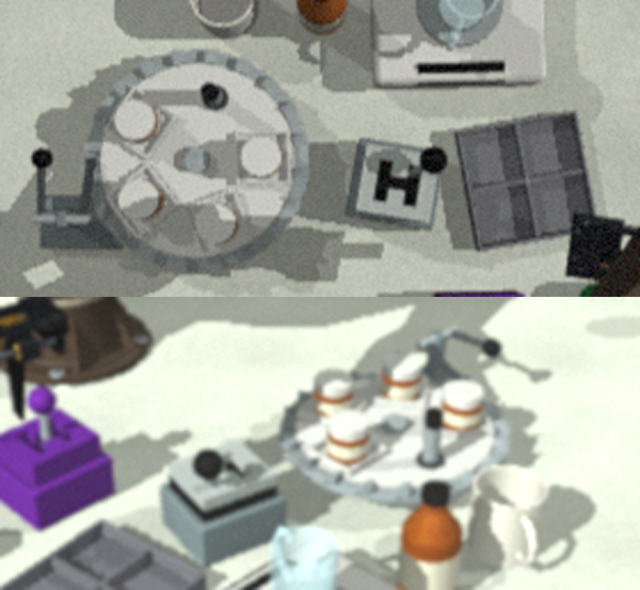

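The knob is now at the front of the right lane: (432,160) top, triangulated at (555,-180,134), so the tilt is about 0.32. Force at the end stop was reached. The bin is empty and the four jars are in bays. One jar's cap, at (403,367), looks slanted, so I check it.

Run:
```python
from h import *
S=snap('scene');T=snap('top')
a=cv2.resize(S['frame'][155:235,250:345],(475,400),interpolation=cv2.INTER_CUBIC)
b=cv2.resize(T['frame'][135:240,155:260],(400,400),interpolation=cv2.INTER_CUBIC)
def ov(c,im,u0,v0,s):
    for X in[(620.3,211),(512.2,209.9),(479.8,106.7),(568,44)]:
        for z in(102,50):
            q=[(proj(c,(X[0]+27.5*np.cos(t),X[1]+27.5*np.sin(t),z))-[u0,v0]+.5)*s for t in np.linspace(0,6.28,40)]
            cv2.polylines(im,[np.int32(q)],True,(0,0,255) if z>60 else (0,160,0),1)
a=cv2.convertScaleAbs(a,alpha=1.4);b=cv2.convertScaleAbs(b,alpha=1.4)
ov(S,a,250,155,5);ov(T,b,155,135,400/105)
o=np.hstack([a,b]);cv2.imwrite('pics/fin2.png',cv2.resize(o,(798,365)))
```

```text
(no output)
```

View pics/fin2.png

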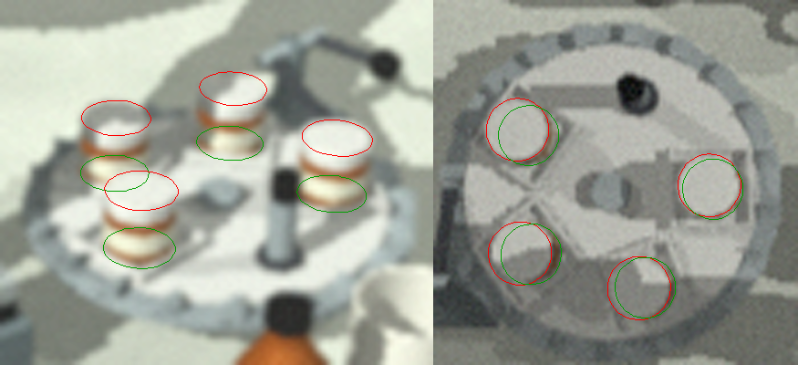

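The outlines match all four caps in both views: (518,130), (709,186), (522,253), (640,288) right. The slant was only a shadow edge, and all the jars stand upright in their bays.

```bash
python3 -c "
from cell import *
print(job_done())"
```

```text
the job is handed in; nothing more can be done
None
```

I handed the job in with every step done in the order asked: the turntable is at its start stop, the pawl is down in the teeth, all four jars stand upright in separate bays, and the selector is fully forward in the right-hand slot. I did not set out to touch the bottle, pot, balance or beaker and saw no sign that they moved, and no verdict came back.

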